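# Open the egg steamer with the lid lifter

## Task

Take the lid lifter from the acrylic rack, hook its double hook under the loop of the hot steamer lid, gently draw the lid towards the robot until you feel it come up against the stop of the keeper frame (8 N of pull is ample, more than 12 N bends the loop), then lift it straight up, level and balanced, and set it down gently, flat in the middle of the cork mat. Unhook the lifter and hang it back upright in its place in the rack. Touch the lid with nothing but the lifter, never force anything, and leave the cans, bottle, carton, cap and tuna can where they are.

Things in the scene. Friction and masses are not known exactly. Their poses are not given: they have to be found in the camera images.
- lifter_grip (a point): centre of the lid lifter's upright square black handle, 22 x 22 mm, 60 mm tall; below it a flat steel collar 34 (x) x 56 (y) x 5 mm by which the lifter hangs upright in the rack. z runs up the handle; x is the way the hook's tips lie from its shanks, seen from above. About 0.16 kg.
- lifter_hook (a point): seat for a loop's bar in the lifter's double hook, 73.5 mm below the handle's centre. Two J-hooks of 6 mm rod at y = +10 and -10 mm: shank at x = -9 mm, trough floor 3.5 mm below this point (underside 9.5 mm below), tip at x = +9 mm ending 8.5 mm above this point. Trough 12 mm wide inside, centred here.
- lifter: same lifter, origin at the centre of its collar's underside, 35 mm below the handle's centre; this lies at rack_seat when the lifter hangs in the rack.
- rack_seat (a point): in the fixed slotted acrylic rack (200 x 90 mm, axes the rack's, x along it): midway between the tops, 126 mm above the table, of its two tall plates at the -x end. Each is 50 mm (x) x 6 mm, gap between them 36 mm along y, open above and at the ends. The lifter hangs here, collar on both plates, hooks in the gap, its x along the rack's x.
- lid_loop (a point): middle of the bar of the lid's loop handle: a 7 mm rod along the lid's y, 53 mm free between the loop's posts, 30 mm free between bar and lid. Axes are the lid's. About 8 N of pull on it is ample to feel the stop; over 12 N from the lifter is too much for it.
- lid: the hot steel lid, origin at the centre of its underside, z up. A flat plate 140 (x) x 120 (y) x 4 mm, 0.31 to 0.63 kg, balanced about its loop, whose bar's centre is 37.5 mm above this point. It lies on the steamer's rim; sliding it there takes 1 to 5 N.
- steamer: fixed rectangular steel egg steamer, 252 (x) x 140 (y) x 105 mm, origin at the centre of its underside; its -x end is towards the robot, where the keeper frame's stop is. The lid slides along x between low side rails with about 2.5 mm play on each side.
- steamer_rim (a point): centre of the rim's top. The keeper frame on it has a cross bar over the lid's far (+x) edge and a 7 mm high stop at the near (-x) end. Only in the last 3 mm before the stop is the lid clear of the cross bar and free to rise. The frame is clamped anew each time, not measured: the lid's way to the stop is 8 to 48 mm and must be felt.
- mat: fixed cork mat, 190 (x) x 160 (y) x 12 mm, origin under its centre
- mat_top (a point): centre of the cork mat's top face, 12 mm above the table; axes are the mat's
- soju: bystander: green glass bottle, 65 mm across, 215 mm tall, origin under its centre
- carton: bystander: clear egg carton, 105 x 250 x 66 mm, origin under its centre
- cap: bystander: red plastic bottle cap, 30 mm across, 14 mm tall, origin under its centre
- tuna: bystander: flat steel tuna can, 84 mm across, 38 mm tall, origin under its centre
- can0_mid (a point): bystander: crushed can standing in the rack's low slots, 34 x 66 x 88 mm, top 96 mm above the table; this is its centre
- can1_mid (a point): bystander: crushed can standing in the rack's low slots, 34 x 66 x 88 mm, top 96 mm above the table; this is its centre
- can2_mid (a point): bystander: crushed can standing in the rack's low slots, 34 x 66 x 88 mm, top 96 mm above the table; this is its centre
Not all that is in view belongs to the job. What is shaped like the part that bears rack_seat but purple or yellow is not meant. What is shaped like the lifter but red is not meant.

How it is judged:
By the outcome, as a careful person would: the job done as asked, in the order asked, and still so for the second after the job is handed in, with the robot touching nothing.
It also fails if it takes over 72 s, if anything falls off the work surface, if the arm or the gripper's body presses on something with over 40 N, if the wrist force passes 120 N, or if a joint passes its speed limit or range.

## Robot

A 6-joint arm with a two-finger parallel gripper is mounted at the origin on the work surface. World frame = base frame: x ahead of the robot, y to its left, z up, the work surface at z = 0. Lengths are in m, angles in rad, forces in N, time in s.
With the tool pointing down it reaches from about 0.35 to 0.975 m from the base axis. Payload 4.9 kg.
Tool frame: the origin (TCP) lies midway between the tips of the shut fingers; the grasp point (between the pads) lies 19 mm behind it; x points along the fingers, y is the direction in which the jaws open and shut, and the axes are right-handed (so a half turn about x gives the same grasp; the last joint's range is limited). The gripper opens to 85 mm and grips with 20 to 120 N. Pads are 22 mm wide; open, the fingers measure 114 mm over their backs; the gripper's body (76 mm by 85 mm) begins 54 mm behind the grasp point. The pads swing forward as they close: fully open they stand 13 mm farther back than shut.
Start: joints at [1.062, 0.053, 1.613, -0, 1.476, -0.119], TCP at [0.237, 0.578, 0.193] pointing down, gripper open.
Joint ranges: [-3.01, 3.01], [-1.01, 2.22], [0.06, 2.58], [-1.02, 4.17], [0.09, 2.62], [-3.14, 3.14]. Speed limits (rad/s): [2.57, 2.57, 3.14, 3.14, 3.14, 3.14].

## Interface

Orientations are given as a unit quaternion [w, x, y, z].
In Python, from plant import manip gives the robot as it stands.
- The arm moves only by the tool send_rows, never from a script. Its argument "motion" is a list that holds one entry, the list of rows, each a list of 6 numbers: the shift along the world's x, y, z in cm, then the turn, a rotation vector about the world's x, y, z in rad. A call has 1 to 12 rows; each row shifts and turns the commanded pose from where the row before left it; what a row does not reach is not made up. A row lasts 1/12 s, in which the tool goes at most 41.7 mm and 7.16 degrees, less where a joint would pass 70% of its speed; a pose out of reach is approached as far as the arm can. A call with a gripper value outside its range is refused whole. "fingers" is the closure, from 0 (fully open) to 1 (shut), set as the call begins (left out, the last holds). The fingers move at their own pace and stop on an object; the grip force is fixed at half the most. Time passes only in rows, so rows that do not move let the fingers close. It gives the time, the measured TCP pose, the force and the opening at its end, in the units of the state.
- manip.state(): the state, without advancing time (a new reading comes with each control period).
- manip.grab_frame(name): name is "scene" or "top" or "wrist"; returns the picture (384x512x3 uint8, red, green, blue); there is no depth.
- manip.calibration(name): a dict with "mtx" (3x3 intrinsics, pixels), "cam_to_world" (4x4, takes a point from camera to world coordinates); the wrist camera has in their place "hand_eye" (4x4, takes a point from camera to tool coordinates, whose origin is the TCP and whose axes are the tool frame's). Camera axes: x right, y up, looking along -z (the intrinsics and any distortion apply to the point x, -y, -z); pixel columns grow to the right and rows downward; lengths in m; the calibration is good to about 2 mm. The wrist camera is an equidistant fisheye: a pixel r from the principal point sees the ray r / f radians off the axis. A picture is of the moment at which its call begins: read the wrist's pose just before it. calibration takes no time and is no camera call.
- manip.job_done(): hands the job in, once; it reports no verdict.
Trained networks look in the newest picture that a camera, given by its name, has taken for a name from the list of things; names that differ only in an ending like _2 or _b are one class to them, and where a whole thing is asked for, a point or a joint stands for the part that bears it (a point fixed in the world has none). Each returns a list of dicts, best first, with "confidence" (0 to 1); they miss things now and then, are a little off and sometimes report something else, mostly with a low value. They report only what shows in the picture. A call takes as long as a camera call. They do not tell look-alikes from the thing itself.
- manip.boxes_of(query, camera): "centre" ([x, y, z] in m, in the coordinates of the camera as it stood for that picture, good to about 4 mm: the middle of the surface that is visible of it).
- manip.trace(query, camera): "region" (384x512 bool, what is visible of it).
- manip.landmark_of(query, camera): "centre" ([x, y, z] in m, in the coordinates of the camera as it stood for that picture, good to about 4 mm: a listed point, or the origin of a listed thing).
The state is a dict: "time": time; "joint_pos": joint angles; "joint_vel": joint speeds; "joint_efforts": joint torques, N m; "tool_pos": TCP position; "tool_rot": TCP orientation; "contact_force": force on the tool from outside, world axes, zero at the start; "ft_torque": the same for the moment, N m; "gripper_width": opening from 0.0 (shut) to 1.0 (fully open).
Only numpy, scipy, OpenCV 4.12 (cv2) and the standard library are available. Lean on these libraries where they do the work, as an engineer would, in place of code of your own. Each camera call takes 0.05 s, during which the arm holds its last target.

## Working session

There is one attempt and no reset: what is moved stays moved. The work goes in short steps, Python scripts to look and compute and a tool call to move; the robot and the scene stay as the last step left them, time stands still between calls to the robot, and variables do not carry over. Pictures are saved under pics/ and viewed, and the job is handed in when it is done.

Besides the shell and the picture viewer there is one more tool, called after "Call:" as name(argument=value, ...) on one line, values as JSON. send_rows: Moves the arm, as the interface text tells. Its arguments: {"type":"object","properties":{"motion":{"type":"array","items":{"type":"array","items":{"type":"array","items":{"type":"number"}}}},"fingers":{"type":"number"}},"required":["motion"]}

```bash
ls; mkdir -p pics; python3 - <<'E'
from plant import manip
import cv2
print(manip.state())
for n in ["scene","top","wrist"]:
    f=manip.grab_frame(n); cv2.imwrite(f"pics/{n}0.png",cv2.cvtColor(f,cv2.COLOR_RGB2BGR))
    c=manip.calibration(n); print(n,c)
E
```

```text
pics
{'time': 0.0, 'joint_pos': array([ 1.06203397e+00,  5.33533291e-02,  1.61431781e+00, -1.47395597e-05,
        1.47599418e+00, -1.19006617e-01]), 'joint_vel': array([ 3.88557324e-04,  1.05471902e-03,  3.67148697e-04,  1.73588631e-03,
        3.72993727e-04, -4.99868292e-05]), 'joint_efforts': array([ 9.71000045e-04, -3.93697572e+01, -3.70168912e+01, -4.87105251e-05,
        7.22828656e-03,  3.57052636e-05]), 'tool_pos': array([0.23713533, 0.57749722, 0.19155107]), 'tool_rot': array([ 0.69350059,  0.13622975,  0.69394323, -0.13762694]), 'contact_force': array([-0.26621335,  0.20689284,  0.37509524]), 'ft_torque': array([-0.01236989,  0.04466343,  0.0147523 ]), 'gripper_width': 0.9992624050342516}
scene {'mtx': array([[461.80996859,   0.        , 262.72348297],
       [  0.        , 461.80996859, 194.74358082],
       [  0.        ,   0.        ,   1.        ]]), 'cam_to_world': array([[-0.16967021, -0.77894571,  0.60370158,  1.48484739],
       [ 0.98543441, -0.12698372,  0.11311125,  0.18031731],
       [-0.01144725,  0.61409992,  0.78914526,  1.37429704],
       [ 0.        ,  0
[... 387 characters left out ...]
-02],
       [-1.80912067e-03,  1.42985715e-01,  9.89723099e-01,
         1.41971440e+00],
       [ 0.00000000e+00,  0.00000000e+00,  0.00000000e+00,
         1.00000000e+00]])}
wrist {'mtx': array([[297.31863964,   0.        , 256.37629309],
       [  0.        , 297.31863964, 193.02477545],
       [  0.        ,   0.        ,   1.        ]]), 'hand_eye': array([[ 5.07679861e-04,  3.05261586e-01, -9.52268400e-01,
        -1.81281714e-01],
       [ 9.99999656e-01, -7.79686685e-04,  2.83188324e-04,
         1.90826801e-03],
       [-6.56024475e-04, -9.52268217e-01, -3.05261877e-01,
        -7.62922457e-02],
       [ 0.00000000e+00,  0.00000000e+00,  0.00000000e+00,
         1.00000000e+00]])}
```

View pics/scene0.png

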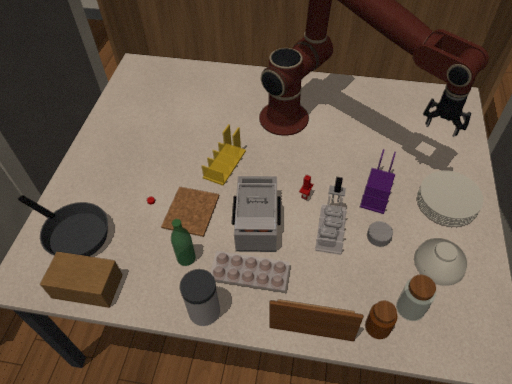

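View pics/top0.png

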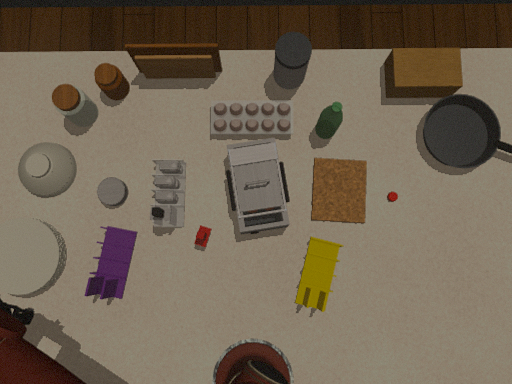

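View pics/wrist0.png

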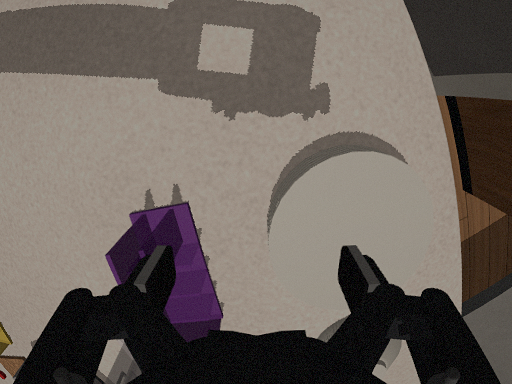

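The pictures show four candidates. The clear rack with the black handle is at top (168,193) and scene (333,220). The purple rack (top 115,262), the yellow rack (top 320,272) and the red lifter look-alike (top 203,237) are the ones not meant. The clear rack with the black lifter fits the description, so I'll confirm it with a crop.

```bash
cat > h.py <<'E'
from plant import manip
import numpy as np, cv2
from scipy.spatial.transform import Rotation as R
def Rq(q): return R.from_quat([q[1],q[2],q[3],q[0]])
def T(cam,st=None):
    c=manip.calibration(cam)
    if cam!="wrist": return c["cam_to_world"]
    st=st or manip.state()
    M=np.eye(4); M[:3,:3]=Rq(st["tool_rot"]).as_matrix(); M[:3,3]=st["tool_pos"]
    return M@c["hand_eye"]
def save(n,f,crop=None,s=1):
    if crop: f=f[crop[1]:crop[3],crop[0]:crop[2]]
    f=cv2.resize(f,None,fx=s,fy=s,interpolation=cv2.INTER_CUBIC)
    cv2.imwrite(f"pics/{n}.png",cv2.cvtColor(f,cv2.COLOR_RGB2BGR))
def lm(name,cam,M,fn="landmark_of"):
    for d in getattr(manip,fn)(name,cam):
        p=M[:3,:3]@np.array(d["centre"])+M[:3,3]
        print(cam,name,fn[:3],round(d["confidence"],2),np.round(p,4),flush=True)
def proj(cam,P,M=None):
    c=manip.calibration(cam); M=T(cam) if M is None else M
    p=(np.asarray(P)-M[:3,3])@M[:3,:3]; K=c["mtx"]
    x,y,z=p[...,0],-p[...,1],-p[...,2]
    if cam=="wrist":
        r=np.hypot(x,y); th=np.arctan2(r,z); k=th/np.maximum(r,1e-9)
        return np.stack([K[0,0]*k*x+K[0,2],K[1,1]*k*y+K[1,2]],-1)
    return np.stack([K[0,0]*x/z+K[0,2],K[1,1]*y/z+K[1,2]],-1)
def ray(cam,uv,M=None):
    c=manip.calibration(cam); M=T(cam) if M is None else M; K=c["mtx"]
    a=(uv[0]-K[0,2])/K[0,0]; b=(uv[1]-K[1,2])/K[1,1]
    if cam=="wrist":
        r=np.hypot(a,b); s=np.sin(r)/max(r,1e-9); d=np.array([a*s,-b*s,-np.cos(r)])
    else: d=np.array([a,-b,-1.])
    return M[:3,3],M[:3,:3]@d
def atz(cam,uv,z,M=None):
    o,d=ray(cam,uv,M); return o+d*(z-o[2])/d[2]
E
python3 - <<'E'
from h import *
for cam in ["top","scene"]:
    f=manip.grab_frame(cam); M=T(cam)
    for n in ["lifter_grip","rack_seat","lid_loop","lid","steamer_rim","mat_top","can0_mid"]:
        lm(n,cam,M)
    save("c_"+cam,f,(140,140,300,260) if cam=="top" else (220,150,360,260),5 if cam=="scene" else 4.8)
print(manip.state()["time"])
E
```

```text
top lifter_grip lan 0.71 [0.4146 0.1434 0.0826]
top lifter_grip lan 0.57 [0.4726 0.2507 0.1558]
top lifter_grip lan 0.46 [ 0.5556 -0.016   0.1395]
top rack_seat lan 0.86 [0.4694 0.2482 0.1256]
top rack_seat lan 0.61 [0.2678 0.4242 0.1269]
top rack_seat lan 0.55 [ 0.2378 -0.1729  0.1216]
top rack_seat lan 0.34 [0.6195 0.2401 0.0482]
top rack_seat lan 0.24 [0.4705 0.2507 0.1278]
top lid_loop lan 0.9 [ 0.5531 -0.0121  0.1406]
top lid_loop lan 0.62 [0.4692 0.2508 0.156 ]
top lid_loop lan 0.6 [0.5507 0.417  0.0034]
top lid lan 0.74 [ 0.554  -0.0122  0.1394]
top lid lan 0.65 [ 0.5536 -0.0192  0.1082]
top mat_top lan 0.89 [ 0.5522 -0.263   0.014 ]
top mat_top lan 0.28 [0.4692 0.2507 0.156 ]
top can0_mid lan 0.69 [0.5246 0.2531 0.0504]
scene lifter_grip lan 0.69 [0.4133 0.143  0.0826]
scene lifter_grip lan 0.52 [0.4743 0.2475 0.1603]
scene rack_seat lan 0.94 [0.4766 0.2478 0.1211]
scene rack_seat lan 0.77 [ 0.2373 -0.1748  0.1279]
scene rack_seat lan 0.66 [0.2728 0.4208 0.1239]
scene lid_loop lan 0.96 [ 0.5573 -0.0233  0.1409]
scene lid_loop lan 0.3 [0.5713 0.2423 0.0528]
scene lid lan 0.88 [ 0.5525 -0.0188  0.1049]
scene lid lan 0.19 [ 0.5535 -0.0194  0.0013]
scene mat_top lan 0.59 [ 0.552  -0.2661  0.0068]
scene can0_mid lan 0.44 [0.527  0.2494 0.0502]
scene can0_mid lan 0.37 [ 0.5545 -0.0195  0.1391]
0.95
```

View pics/c_top.png

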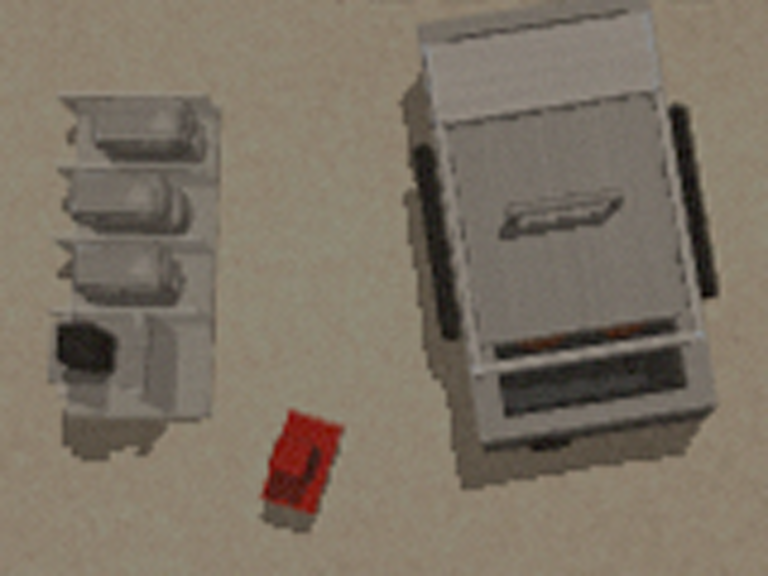

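View pics/c_scene.png

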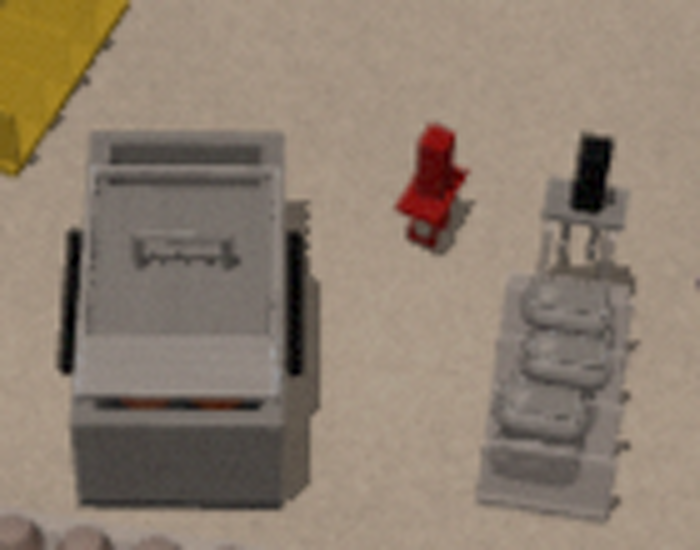

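The crops confirm it. The black-handled lifter hangs at the near (-x) end of the clear rack, at top (158,212). The red look-alike stands alone at top (203,237). Next I'll work out the tool's present yaw and take a closer look with the wrist camera.

```bash
python3 - <<'E'
from h import *
s=manip.state(); m=Rq(s["tool_rot"]).as_matrix(); print(np.round(m,3))
y=m[:,1]; print("yaw of tool y",np.degrees(np.arctan2(y[1],y[0])))
E
```

```text
[[-0.     0.38   0.925]
 [-0.     0.925 -0.38 ]
 [-1.    -0.    -0.   ]]
yaw of tool y 67.6671438662424
```

Call:
send_rows(motion=[[[1.0, -2.75, 1.5, 0, 0, -0.0985], [1.0, -2.75, 1.5, 0, 0, -0.0985], [1.0, -2.75, 1.5, 0, 0, -0.0985], [1.0, -2.75, 1.5, 0, 0, -0.0985], [1.0, -2.75, 1.5, 0, 0, -0.0985], [1.0, -2.75, 1.5, 0, 0, -0.0985], [1.0, -2.75, 0, 0, 0, -0.0985], [1.0, -2.75, 0, 0, 0, -0.0985], [1.0, -2.75, 0, 0, 0, -0.0985], [1.0, -2.75, 0, 0, 0, -0.0985], [1.0, -2.75, 0, 0, 0, -0.0985], [1.0, -2.75, 0, 0, 0, -0.0985]]], fingers=0)

```text
time: 1.95
tool_pos: [0.3577, 0.2468, 0.283]
tool_rot: [0.499, 0.502, 0.499, -0.501]
contact_force: [0.6, 0.3, 0.5]
gripper_width: 1.0
```

```bash
python3 - <<'E'
from h import *
s=manip.state(); M=T("wrist",s)
f=manip.grab_frame("wrist"); save("w1",f,None,1.5)
print(s["time"],s["tool_pos"],Rq(s["tool_rot"]).as_matrix().round(3))
for n in ["lifter_grip","rack_seat","lid_loop","lid","can0_mid"]: lm(n,"wrist",M)
E
```

```text
1.95 [0.35767287 0.24680685 0.28303893] [[ 0.001  1.    -0.006]
 [ 0.    -0.006 -1.   ]
 [-1.     0.001 -0.   ]]
wrist lifter_grip lan 0.59 [0.4735 0.2496 0.1611]
wrist lifter_grip lan 0.58 [0.4166 0.1393 0.0844]
wrist lifter_grip lan 0.24 [0.5277 0.2525 0.0518]
wrist rack_seat lan 0.84 [0.275  0.4208 0.1286]
wrist lid lan 0.35 [ 0.5599 -0.0171 -0.001 ]
wrist can0_mid lan 0.79 [0.5289 0.2519 0.0552]
```

View pics/w1.png

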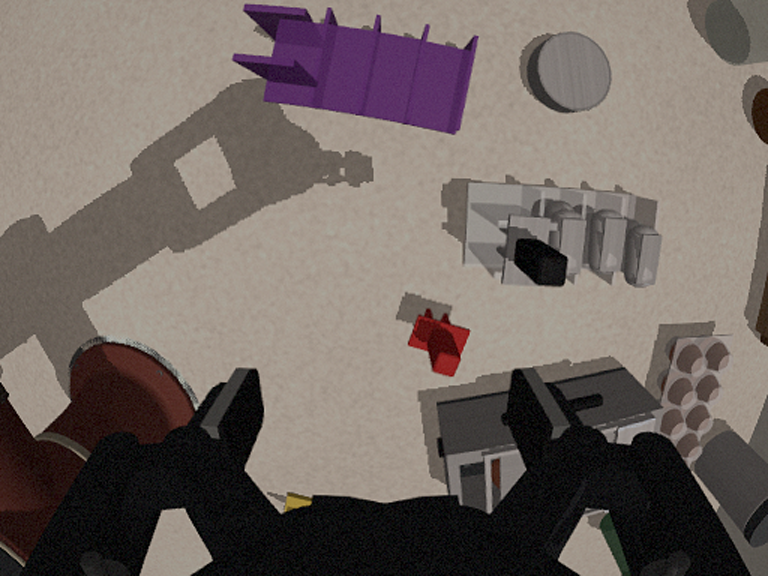

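```bash
python3 - <<'E'
from h import *
M=T("wrist")
f=manip.grab_frame("wrist"); save("w1c",f,(285,105,455,205),4.7)
for p in [(467,181),(658,200),(464,263)]: print(atz("wrist",(p[0]/1.5,p[1]/1.5),0.0,M).round(4))
for p in [(509,214),(503,281)]: print(atz("wrist",(p[0]/1.5,p[1]/1.5),0.131,M).round(4))
print(proj("wrist",s["tool_pos"],M) if 0 else "")
E
```

```text
[0.4456 0.2981 0.    ]
[0.6838 0.2909 0.    ]
[0.4459 0.2093 0.    ]
[0.4555 0.2822 0.131 ]
[0.4543 0.2283 0.131 ]
```

View pics/w1c.png

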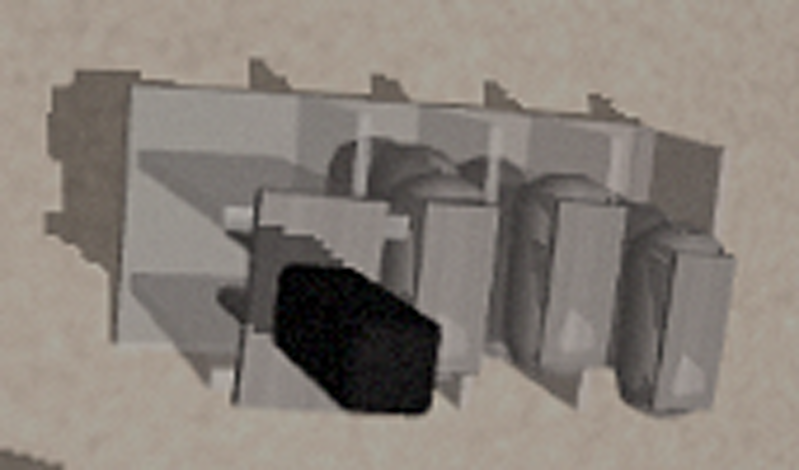

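```bash
python3 - <<'E'
from h import *
def yaw(a,b): d=b-a; return round(np.degrees(np.arctan2(d[1],d[0])),2)
M=T("wrist")
p=lambda c,o,s:(c[0]/s+o[0],c[1]/s+o[1])
a=atz("wrist",p((132,85),(285,105),4.7),0.,M);b=atz("wrist",p((635,125),(285,105),4.7),0.,M);print(a,b,yaw(a,b))
a=atz("top",p((213,418),(140,140),4.8),0.);b=atz("top",p((220,97),(140,140),4.8),0.);print(a,b,yaw(a,b))
a=atz("scene",p((515,278),(220,150),5),0.);b=atz("scene",p((478,500),(220,150),5),0.);print(a,b,yaw(a,b))
a=atz("scene",p((628,285),(220,150),5),0.);b=atz("scene",p((608,520),(220,150),5),0.);print(a,b,yaw(a,b))
E
```

```text
[0.44840741 0.29450688 0.        ] [0.64239443 0.29109763 0.        ] -1.01
[0.44239044 0.20241362 0.        ] [0.64744219 0.20103474 0.        ] -0.39
[0.44775969 0.21188926 0.        ] [0.64187101 0.20404051 0.        ] -2.32
[0.44075754 0.29452497 0.        ] [0.64321765 0.29326516 0.        ] -0.36
```

Call:
send_rows(motion=[[[2.8, 0, 0, 0, 0, -0.007], [2.8, 0, 0, 0, 0, 0], [2.8, 0.1, 0, 0, 0, 0], [2.8, 0.1, 0, 0, 0, 0], [0.33, 0, -1.5, 0, 0, 0], [0, 0, 0, 0, 0, 0]]])

```text
time: 2.8
tool_pos: [0.4725, 0.2506, 0.2644]
tool_rot: [-0.497, -0.5, -0.499, 0.503]
contact_force: [-1.0, 0.5, -0.6]
gripper_width: 0.999
```

```bash
python3 - <<'E'
from h import *
s=manip.state(); M=T("wrist",s)
f=manip.grab_frame("wrist"); save("w2",f,None,1.5)
print(s["time"],s["tool_pos"],s["contact_force"])
for n in ["lifter_grip","rack_seat","can0_mid","can2_mid"]: lm(n,"wrist",M)
for z in (0.191,0.131): print(proj("wrist",np.array([[0.473,0.249,z]]),M)*1.5)
E
```

```text
2.8 [0.4724612  0.25063414 0.26443891] [-0.95721816  0.54577753 -0.57196899]
wrist lifter_grip lan 0.87 [0.4184 0.1424 0.0832]
wrist lifter_grip lan 0.58 [0.4743 0.2503 0.1592]
wrist rack_seat lan 0.83 [0.276  0.4237 0.1279]
wrist can0_mid lan 0.89 [0.5302 0.2531 0.0527]
wrist can0_mid lan 0.54 [0.7754 0.0019 0.0035]
wrist can2_mid lan 0.8 [0.6173 0.2375 0.0531]
[[382.00947111 287.86732052]]
[[382.9349671  262.81584257]]
```

View pics/w2.png

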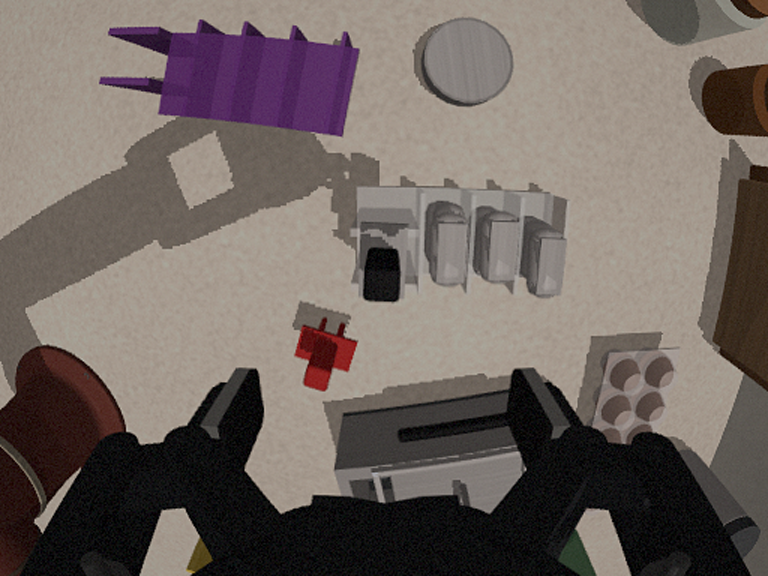

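Handle top is seen at about (382,287), against a predicted (382,288), so the position is good. I'll descend now.

Call:
send_rows(motion=[[[0.05, -0.1, -2.5, 0, 0, 0], [0, -0.05, -2.5, 0, 0, 0], [0, 0, -2.5, 0, 0, 0], [0, 0, -2.3, 0, 0, 0], [0, 0, -1.5, 0, 0, 0], [0, 0, -1.0, 0, 0, 0], [0, 0, 0, 0, 0, 0]]])

```text
time: 3.63
tool_pos: [0.4717, 0.2483, 0.1429]
tool_rot: [-0.498, -0.501, -0.499, 0.503]
contact_force: [0.8, 0.4, -0.7]
gripper_width: 1.001
```

Call:
send_rows(motion=[[[0, 0, 0, 0, 0, 0], [0, 0, 0, 0, 0, 0], [0, 0, 0, 0, 0, 0], [0, 0, 0, 0, 0, 0], [0, 0, 0, 0, 0, 0], [0, 0, 0, 0, 0, 0], [0, 0, 0, 0, 0, 0], [0, 0, 0, 0, 0, 0]]], fingers=1)

```text
time: 4.3
tool_pos: [0.4737, 0.2488, 0.146]
tool_rot: [0.498, 0.502, 0.498, -0.502]
contact_force: [-1.0, -0.6, 5.0]
gripper_width: 0.236
```

```bash
python3 - <<'E'
from h import *
s=manip.state(); M=T("wrist",s)
f=manip.grab_frame("wrist"); save("w3",f,None,1.5)
f=manip.grab_frame("scene"); save("s3",f,(270,120,400,270),4)
print(s["time"],s["tool_pos"],s["contact_force"],s["gripper_width"]*85)
E
```

```text
4.3 [0.47372235 0.24881071 0.14597077] [-0.96210357 -0.5502465   5.04190743] 20.062941134266048
```

View pics/w3.png

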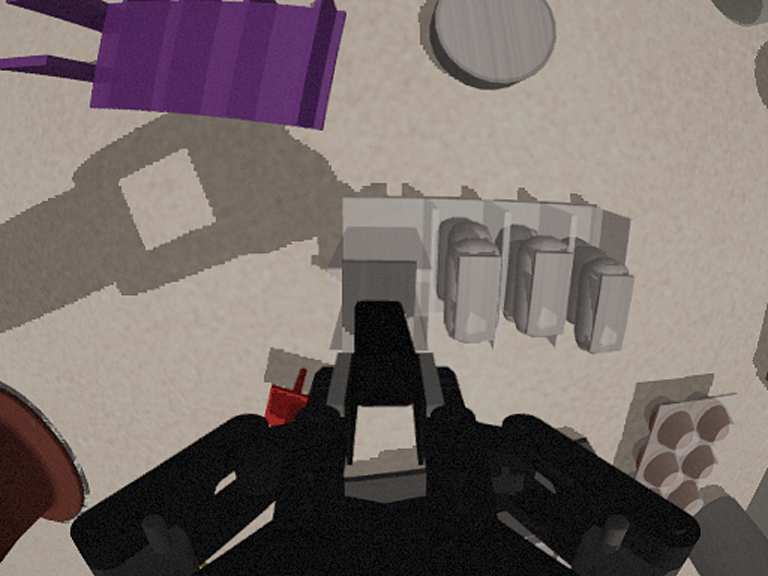

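View pics/s3.png

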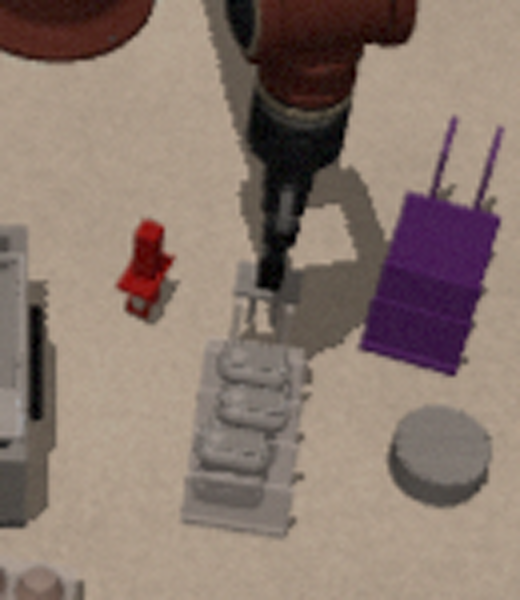

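Call:
send_rows(motion=[[[0, 0, 0.5, 0, 0, 0], [0, 0, 1.0, 0, 0, 0], [0, 0, 1.5, 0, 0, 0], [0, 0, 2.0, 0, 0, 0], [0, 0, 2.5, 0, 0, 0], [0, 0, 2.5, 0, 0, 0], [0, 0, 2.0, 0, 0, 0], [0, 0, 0, 0, 0, 0]]])

```text
time: 5.07
tool_pos: [0.4755, 0.2494, 0.2707]
tool_rot: [0.499, 0.505, 0.497, -0.499]
contact_force: [1.3, -0.2, 0.3]
gripper_width: 0.235
```

```bash
python3 - <<'E'
from h import *
s=manip.state(); M=T("wrist",s)
f=manip.grab_frame("wrist"); save("w4",f,None,1.5)
print(s["time"],s["tool_pos"],s["contact_force"],s["ft_torque"],s["gripper_width"]*85)
for n in ["lifter_grip","lifter_hook","rack_seat","lid_loop","lid"]: lm(n,"wrist",M)
g=s["tool_pos"]+np.array([0,0,.019]);print(g)
E
```

```text
5.0667 [0.4755254  0.24936142 0.27065747] [ 1.34386842 -0.17701951  0.26910257] [ 0.01403318 -0.03258513 -0.03233466] 20.001870922580828
wrist lifter_grip lan 0.93 [0.4206 0.1403 0.0826]
wrist lifter_grip lan 0.73 [0.477  0.2482 0.2844]
wrist lifter_hook lan 0.87 [0.412  0.1411 0.0116]
wrist rack_seat lan 0.88 [0.4733 0.2476 0.1269]
wrist rack_seat lan 0.8 [0.2772 0.4222 0.1279]
wrist lid_loop lan 0.62 [0.4738 0.2485 0.1272]
wrist lid lan 0.54 [ 0.7438 -0.2311  0.0056]
[0.4755254  0.24936142 0.28965747]
```

View pics/w4.png

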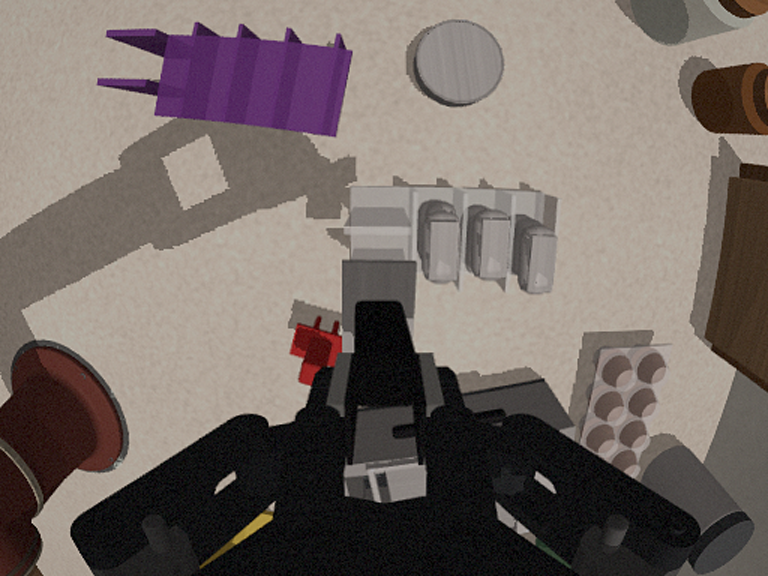

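Call:
send_rows(motion=[[[0.5, -1.5, 0, 0, 0, 0.04], [0.5, -3.0, 0, 0, 0, 0.04], [0.5, -3.3, 0, 0, 0, 0.04], [0.5, -3.3, 0, 0, 0, 0.04], [0.5, -3.3, 0, 0, 0, 0], [0.5, -3.3, 0, 0, 0, 0], [0.5, -3.3, 0, 0, 0, 0], [0.5, -3.3, 0, 0, 0, 0], [0.5, -3.3, 0, 0, 0, 0], [0.5, -3.3, 0, 0, 0, 0], [0.5, -3.3, -1, 0, 0, 0], [0, -2.7, -1, 0, 0, 0]]])

```text
time: 6.37
tool_pos: [0.5284, -0.1227, 0.2437]
tool_rot: [0.536, 0.461, 0.536, -0.461]
contact_force: [0.0, 0.7, -2.9]
gripper_width: 0.234
```

Call:
send_rows(motion=[[[0, 0, -1, 0, 0, 0], [0, 0, 0, 0, 0, 0]]])

```text
time: 6.53
tool_pos: [0.5263, -0.1208, 0.2304]
tool_rot: [0.533, 0.461, 0.538, -0.462]
contact_force: [-0.1, -0.3, -2.0]
gripper_width: 0.234
```

```bash
python3 - <<'E'
from h import *
s=manip.state(); M=T("wrist",s)
f=manip.grab_frame("wrist"); save("w5",f,None,1.5); np.save("w5M.npy",M); np.save("w5.npy",f)
print(s["time"],s["tool_pos"],s["contact_force"],s["ft_torque"],s["gripper_width"]*85)
for n in ["lifter_grip","lid_loop","lid","steamer_rim","mat_top"]: lm(n,"wrist",M)
E
```

```text
6.5333 [ 0.52626032 -0.12080125  0.23038148] [-0.08230164 -0.29992037 -1.99241271] [ 0.05347939 -0.04201648  0.01573084] 19.859793334939624
wrist lifter_grip lan 0.75 [ 0.5277 -0.121   0.2443]
wrist lid_loop lan 0.93 [ 0.5552 -0.0157  0.1439]
wrist lid lan 0.88 [ 0.5547 -0.018   0.1049]
```

View pics/w5.png

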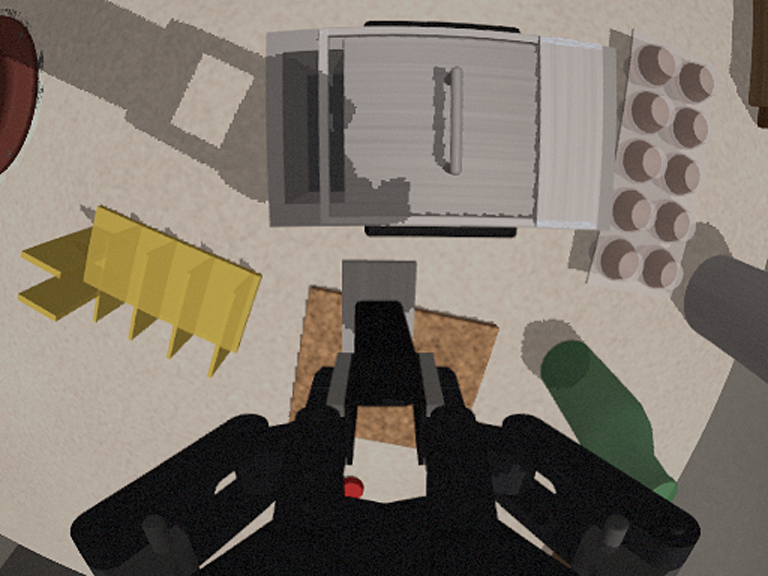

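```bash
python3 - <<'E'
from h import *
f=np.load("w5.npy"); save("w5c",f,(170,10,420,165),3.2)
E
```

```text
(no output)
```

View pics/w5c.png

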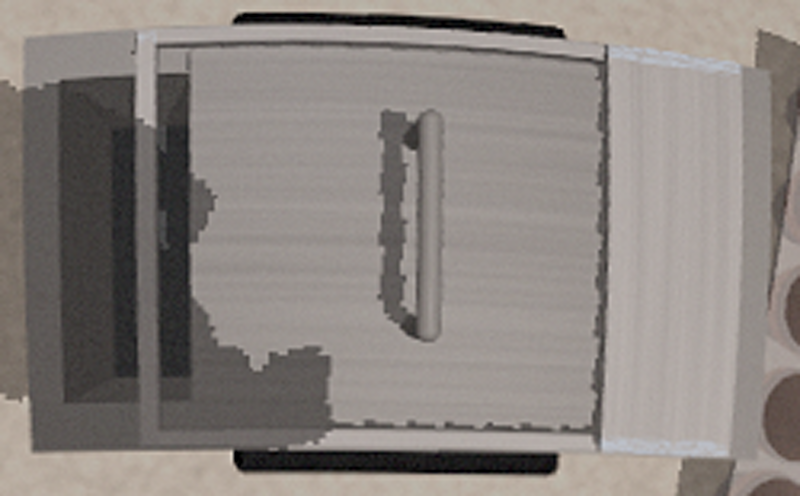

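```bash
python3 - <<'E'
from h import *
M=np.load("w5M.npy"); q=lambda c,z:atz("wrist",(c[0]/3.2+170,c[1]/3.2+10),z,M)
def yaw(a,b): d=b-a; return round(np.degrees(np.arctan2(d[1],d[0])),2)
a,b=q((430,117),.146),q((428,336),.146);print("bar",a,b,(a+b)/2,yaw(b,a)-90,np.linalg.norm(a-b))
a,b=q((192,72),.109),q((190,430),.109);print("lid near",a,b,yaw(b,a)-90)
l=(a+b)/2
a,b=q((157,60),.112),q((158,430),.112);print("stop",a,b,yaw(b,a)-90)
print("gap",np.linalg.norm((a+b)/2-l))
a,b=q((157,40),.112),q((607,45),.112);print("rail far",yaw(a,b))
a,b=q((157,440),.112),q((600,445),.112);print("rail near",a,b,yaw(a,b))
a,b=q((30,450),.105),q((732,458),.115);print("edge",a,b,yaw(a,b))
s=manip.state();y=Rq(s["tool_rot"]).as_matrix();print(np.degrees(np.arctan2(y[1,1],y[0,1])),y.round(4))
E
```

```text
bar [0.55077119 0.01360249 0.146     ] [ 0.56005562 -0.04798565  0.146     ] [ 0.55541341 -0.01719158  0.146     ] 8.569999999999993 0.06228402442202778
lid near [0.47947452 0.02439583 0.109     ] [ 0.49543515 -0.0904738   0.109     ] 7.909999999999997
stop [0.46834901 0.02652117 0.112     ] [ 0.48548289 -0.0914283   0.112     ] 8.269999999999996
gap 0.010973190335436997
rail far 10.33
rail near [ 0.4855672  -0.09469037  0.112     ] [ 0.62880899 -0.07293053  0.112     ] 8.64
edge [ 0.44249675 -0.1049025   0.105     ] [ 0.67694278 -0.06770698  0.115     ] 9.02
8.801702258467351 [[ 1.300e-03  9.882e-01  1.530e-01]
 [-4.000e-04  1.530e-01 -9.882e-01]
 [-1.000e+00  1.300e-03  6.000e-04]]
```

Call:
send_rows(motion=[[[0.4, 1.5, 0.3, 0, 0, 0], [0.4, 2.5, 0.2, 0, 0, 0], [0, 2.5, 0, 0, 0, 0], [0, 2.0, 0, 0, 0, 0], [0, 1.2, 0, 0, 0, 0], [0, 0.4, 0, 0, 0, 0], [0, 0, 0, 0, 0, 0], [0, 0, 0, 0, 0, 0]]])

```text
time: 7.5
tool_pos: [0.5364, -0.0198, 0.24]
tool_rot: [0.537, 0.46, 0.536, -0.461]
contact_force: [0.7, -0.6, -0.9]
gripper_width: 0.23
```

```bash
python3 - <<'E'
from h import *
s=manip.state(); M=T("wrist",s)
f=manip.grab_frame("wrist"); save("w6",f,None,1.5)
f=manip.grab_frame("scene"); save("s6",f,(200,120,330,250),4.5)
f=manip.grab_frame("top"); save("t6",f,(210,120,320,250),4.5)
print(s["time"],s["tool_pos"],s["contact_force"])
lm("lifter_grip","wrist",M)
lm("lifter_hook","scene",T("scene"))
lm("lid_loop","scene",T("scene"))
E
```

```text
7.5 [ 0.53636103 -0.01975267  0.23999066] [ 0.65623843 -0.64901841 -0.86691658]
wrist lifter_grip lan 0.79 [0.4153 0.1402 0.0855]
wrist lifter_grip lan 0.72 [ 0.5398 -0.0181  0.2554]
wrist lifter_grip lan 0.58 [ 0.7428 -0.2341  0.0064]
scene lifter_hook lan 0.59 [0.412  0.1423 0.0044]
scene lifter_hook lan 0.48 [ 0.5306 -0.0208  0.1828]
scene lifter_hook lan 0.45 [ 0.5543 -0.0213  0.1371]
scene lid_loop lan 0.92 [ 0.5538 -0.0176  0.1418]
```

View pics/w6.png

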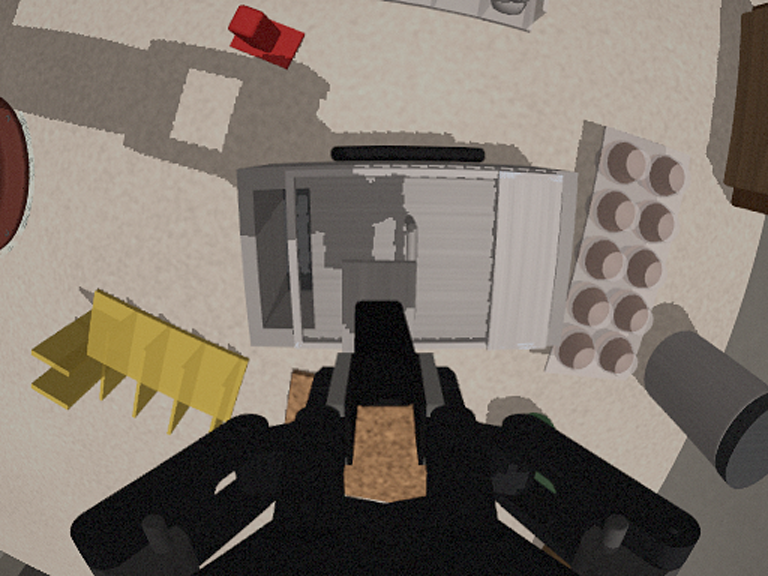

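View pics/s6.png

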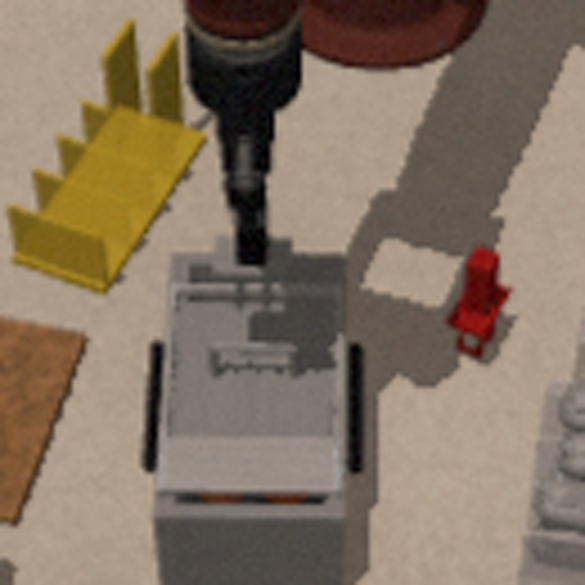

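View pics/t6.png

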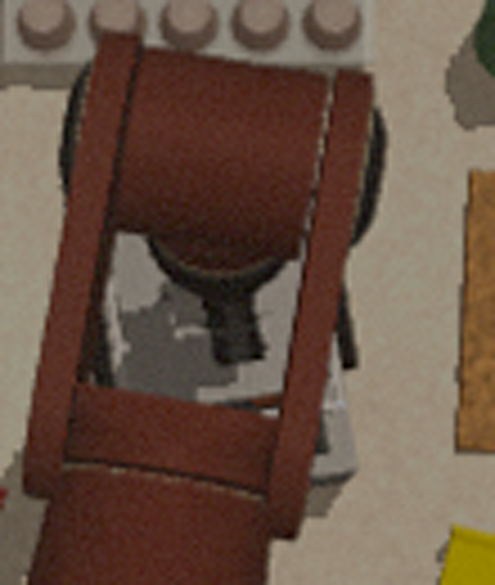

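Call:
send_rows(motion=[[[-0.15, 0, -0.5, 0, 0, 0], [-0.1, 0, -1.0, 0, 0, 0], [0, 0, -1.0, 0, 0, 0], [0, 0, -1.0, 0, 0, 0], [0, 0, -0.8, 0, 0, 0], [0, 0, -0.7, 0, 0, 0], [0, 0, -0.4, 0, 0, 0], [0, 0, -0.2, 0, 0, 0], [0, 0, 0, 0, 0, 0], [0, 0, 0, 0, 0, 0]]])

```text
time: 8.63
tool_pos: [0.5341, -0.0194, 0.1842]
tool_rot: [0.537, 0.461, 0.536, -0.46]
contact_force: [-0.1, -0.0, -1.3]
gripper_width: 0.236
```

```bash
python3 - <<'E'
from h import *
s=manip.state(); M=T("wrist",s)
print(s["time"],s["tool_pos"],s["contact_force"])
f=manip.grab_frame("scene"); save("s7",f,(220,140,310,220),8)
lm("lid_loop","scene",T("scene"));lm("lifter_hook","scene",T("scene"))
f=manip.grab_frame("wrist"); save("w7",f,(130,60,400,250),2.9)
E
```

```text
8.6333 [ 0.53405155 -0.0194269   0.18415343] [-0.14267332 -0.02527949 -1.29916389]
scene lid_loop lan 0.85 [ 0.5515 -0.0208  0.1411]
scene lifter_hook lan 0.64 [0.4143 0.1431 0.0055]
scene lifter_hook lan 0.48 [ 0.5282 -0.0188  0.1278]
```

View pics/s7.png

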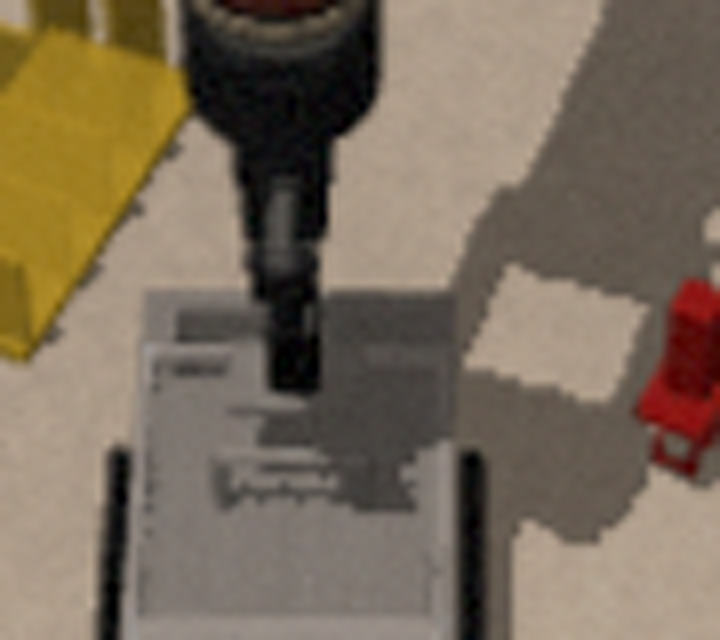

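View pics/w7.png

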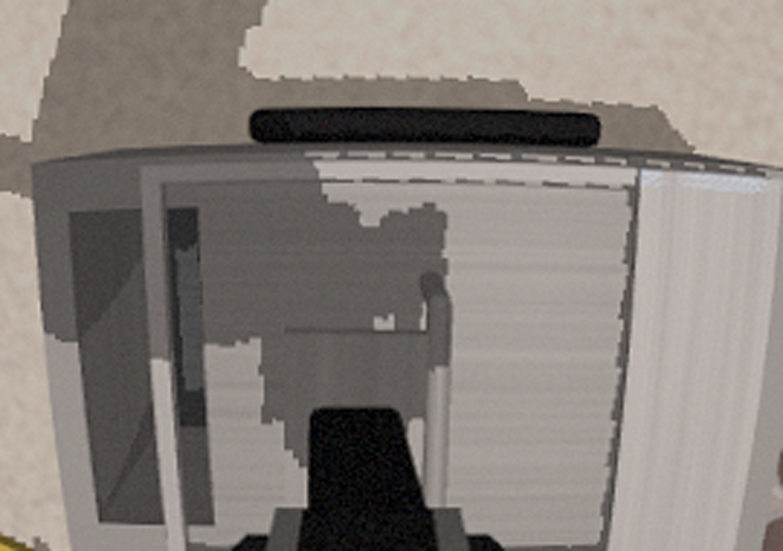

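Call:
send_rows(motion=[[[0.25, 0.04, 0, 0, 0, 0], [0.35, 0.05, 0, 0, 0, 0], [0.35, 0.05, 0, 0, 0, 0], [0.35, 0.05, 0, 0, 0, 0], [0.3, 0.05, 0, 0, 0, 0], [0.25, 0.04, 0, 0, 0, 0], [0.18, 0.03, 0, 0, 0, 0], [0, 0, 0, 0, 0, 0], [0, 0, 0, 0, 0, 0], [0, 0, 0, 0, 0, 0]]])

```text
time: 9.67
tool_pos: [0.554, -0.0163, 0.1837]
tool_rot: [0.536, 0.461, 0.537, -0.461]
contact_force: [-0.0, -0.7, -1.8]
gripper_width: 0.233
```

```bash
python3 - <<'E'
from h import *
s=manip.state(); print(s["time"],s["tool_pos"],s["contact_force"])
f=manip.grab_frame("wrist"); save("w8",f,(130,60,400,250),2.9)
E
```

```text
9.6667 [ 0.55399735 -0.0163      0.18374537] [-0.02659195 -0.66509919 -1.84074323]
```

View pics/w8.png

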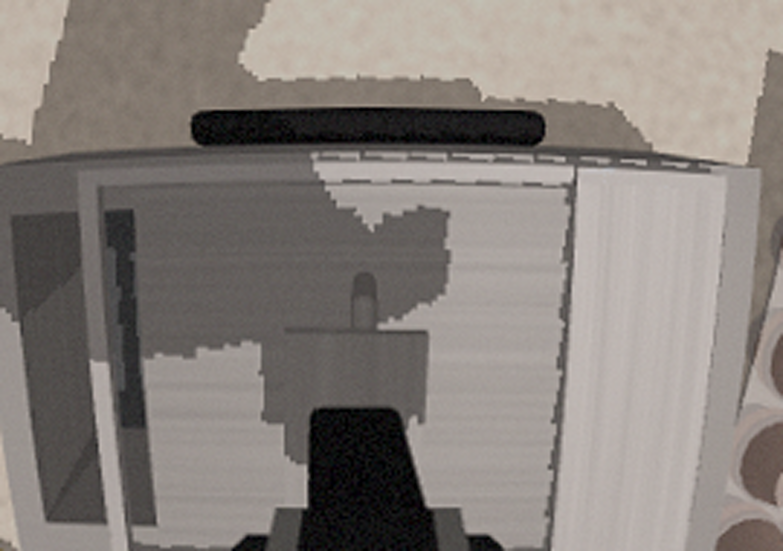

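Call:
send_rows(motion=[[[0.1, 0.02, 0, 0, 0, 0], [0, 0, 0.2, 0, 0, 0], [0, 0, 0.2, 0, 0, 0], [0, 0, 0.2, 0, 0, 0], [0, 0, 0.2, 0, 0, 0], [0, 0, 0.2, 0, 0, 0], [0, 0, 0.1, 0, 0, 0], [0, 0, 0.1, 0, 0, 0], [0, 0, 0.1, 0, 0, 0], [0, 0, 0, 0, 0, 0], [0, 0, 0, 0, 0, 0]]])

```text
time: 10.63
tool_pos: [0.5554, -0.016, 0.1972]
tool_rot: [0.537, 0.461, 0.536, -0.46]
contact_force: [1.7, 0.4, -1.5]
gripper_width: 0.23
```

```bash
python3 - <<'E'
from h import *
s=manip.state(); print(s["time"],s["tool_pos"],s["contact_force"],s["ft_torque"])
f=manip.grab_frame("wrist"); save("w9",f,(130,60,400,250),2.9)
f=manip.grab_frame("scene"); save("s9",f,(220,140,310,220),8)
print(manip.state()["contact_force"])
E
```

```text
10.6333 [ 0.5554181  -0.01604495  0.19715979] [ 1.7098522   0.38457655 -1.4507549 ] [ 0.0660819  -0.40320112  0.04424423]
[ 2.3874779   0.1881462  -1.00928069]
```

View pics/w9.png

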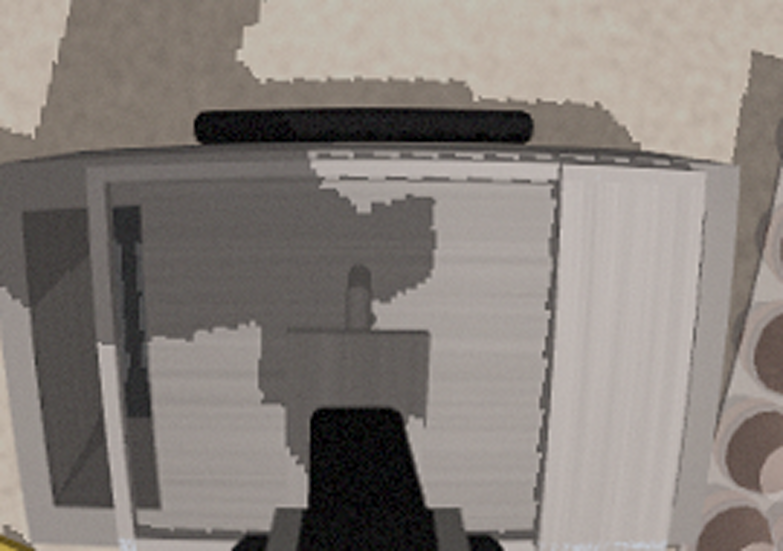

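View pics/s9.png

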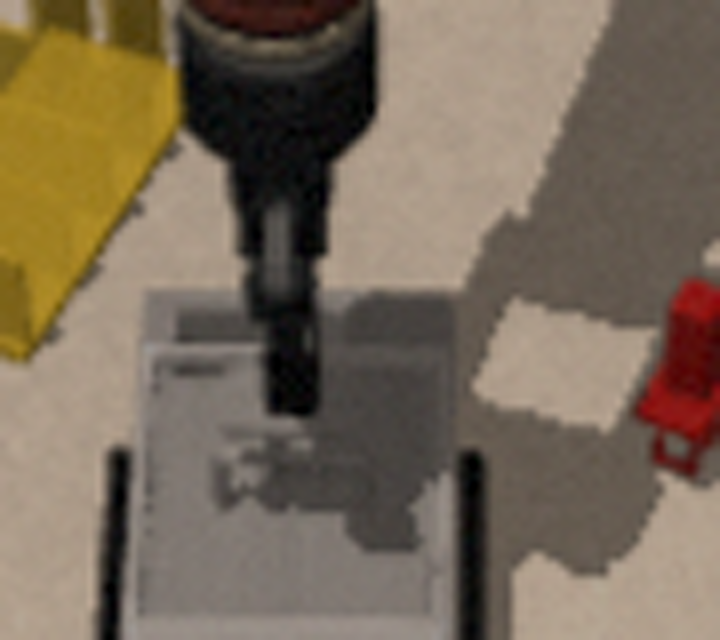

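Call:
send_rows(motion=[[[-0.1, -0.015, 0, 0, 0, 0], [-0.1, -0.015, 0, 0, 0, 0], [-0.1, -0.015, 0, 0, 0, 0], [-0.1, -0.015, 0, 0, 0, 0], [-0.1, -0.015, 0, 0, 0, 0], [0, 0, 0, 0, 0, 0]]])

```text
time: 11.23
tool_pos: [0.5502, -0.0169, 0.1971]
tool_rot: [0.537, 0.461, 0.536, -0.46]
contact_force: [3.2, 0.6, -0.3]
gripper_width: 0.237
```

Call:
send_rows(motion=[[[-0.05, -0.008, 0, 0, 0, 0], [-0.05, -0.008, 0, 0, 0, 0], [-0.05, -0.008, 0, 0, 0, 0], [-0.05, -0.008, 0, 0, 0, 0], [0, 0, 0, 0, 0, 0]]])

```text
time: 11.65
tool_pos: [0.5482, -0.0172, 0.1971]
tool_rot: [0.537, 0.461, 0.536, -0.46]
contact_force: [3.9, 1.8, 0.7]
gripper_width: 0.231
```

```bash
python3 - <<'E'
from h import *
s=manip.state(); print(s["time"],s["tool_pos"],s["contact_force"],s["ft_torque"])
f=manip.grab_frame("wrist"); save("w10",f,(130,60,400,250),2.9)
E
```

```text
11.65 [ 0.5482494  -0.01718415  0.19708687] [3.86527788 1.7848984  0.66424051] [ 0.20349318 -1.05590009  0.07788534]
```

View pics/w10.png

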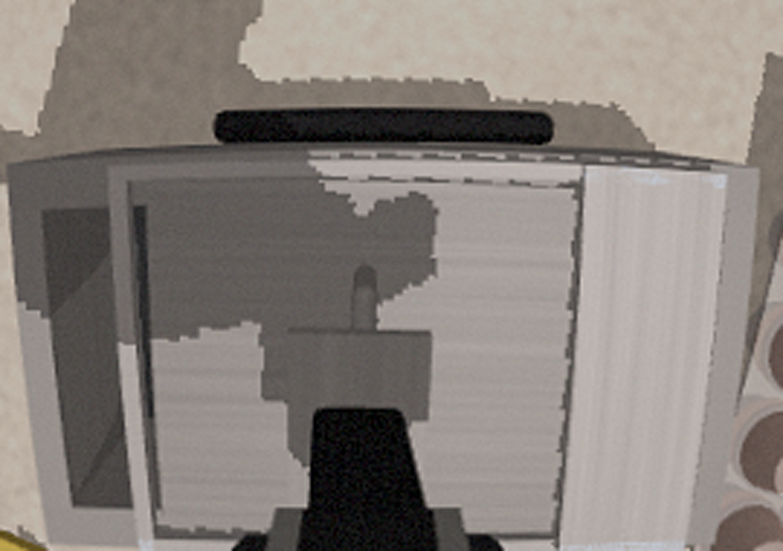

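Call:
send_rows(motion=[[[-0.04, -0.006, 0, 0, 0, 0], [-0.04, -0.006, 0, 0, 0, 0], [-0.04, -0.006, 0, 0, 0, 0], [-0.04, -0.006, 0, 0, 0, 0]]])

```text
time: 12.03
tool_pos: [0.5466, -0.0174, 0.1969]
tool_rot: [0.537, 0.461, 0.536, -0.461]
contact_force: [4.0, 0.9, -0.2]
gripper_width: 0.234
```

Call:
send_rows(motion=[[[-0.04, -0.006, 0, 0, 0, 0], [-0.04, -0.006, 0, 0, 0, 0], [-0.03, -0.005, 0, 0, 0, 0]]])

```text
time: 12.28
tool_pos: [0.5454, -0.0176, 0.1968]
tool_rot: [0.537, 0.461, 0.536, -0.461]
contact_force: [4.8, -0.3, 0.4]
gripper_width: 0.231
```

```bash
python3 - <<'E'
from h import *
s=manip.state(); print(s["time"],s["tool_pos"],s["contact_force"],s["ft_torque"])
f=manip.grab_frame("wrist"); save("w11",f,(130,60,400,250),2.9)
E
```

```text
12.2833 [ 0.54535659 -0.01760894  0.19683363] [ 4.84183898 -0.27283734  0.39774946] [ 0.15726018 -1.16592311  0.04469277]
```

View pics/w11.png

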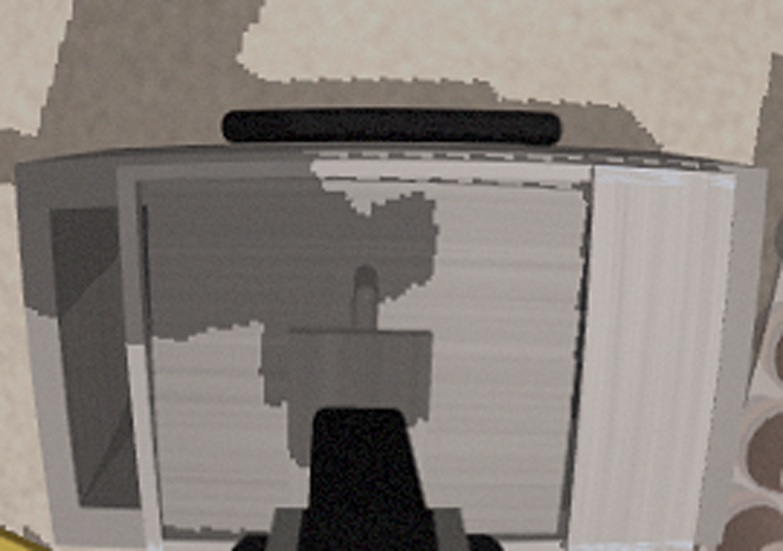

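Call:
send_rows(motion=[[[-0.03, -0.005, 0, 0, 0, 0], [-0.03, -0.005, 0, 0, 0, 0], [0, 0, 0, 0, 0, 0]]])

```text
time: 12.58
tool_pos: [0.5449, -0.0177, 0.1968]
tool_rot: [0.537, 0.461, 0.536, -0.461]
contact_force: [5.3, 0.6, -0.1]
gripper_width: 0.233
```

```bash
python3 - <<'E'
from h import *
s=manip.state(); print(s["time"],s["tool_pos"],s["contact_force"],s["ft_torque"])
E
```

```text
12.5833 [ 0.54486996 -0.01769187  0.19679608] [ 5.26976046  0.55722155 -0.12169896] [ 0.17372681 -1.22367245 -0.02349078]
```

Call:
send_rows(motion=[[[-0.03, -0.005, 0, 0, 0, 0], [-0.03, -0.005, 0, 0, 0, 0], [0, 0, 0, 0, 0, 0]]])

```text
time: 12.83
tool_pos: [0.5445, -0.0177, 0.1968]
tool_rot: [0.537, 0.461, 0.536, -0.46]
contact_force: [5.1, 0.6, 0.6]
gripper_width: 0.23
```

```bash
python3 - <<'E'
from h import *
s=manip.state(); print(s["time"],s["tool_pos"],s["contact_force"],s["ft_torque"])
E
```

```text
12.8333 [ 0.54448543 -0.0177105   0.19683364] [5.06595777 0.61986185 0.59795769] [ 1.92584950e-01 -1.46893914e+00 -2.16819904e-04]
```

Call:
send_rows(motion=[[[-0.03, -0.005, 0, 0, 0, 0], [-0.03, -0.005, 0, 0, 0, 0], [0, 0, 0, 0, 0, 0]]])

```text
time: 13.08
tool_pos: [0.5441, -0.0178, 0.1969]
tool_rot: [0.537, 0.461, 0.536, -0.46]
contact_force: [6.8, 1.1, -0.4]
gripper_width: 0.232
```

```bash
python3 - <<'E'
from h import *
s=manip.state(); print(s["time"],s["tool_pos"],s["contact_force"],s["ft_torque"])
f=manip.grab_frame("wrist"); save("w12",f,(130,60,300,250),3.1)
print(manip.state()["contact_force"],manip.state()["ft_torque"])
E
```

```text
13.0833 [ 0.54410186 -0.01778466  0.19685388] [ 6.78618975  1.13576516 -0.35518848] [ 0.2094264  -1.64682023 -0.01512602]
[ 6.84556178  1.40041001 -1.32644782] [ 0.22476999 -1.60703252  0.00525641]
```

View pics/w12.png

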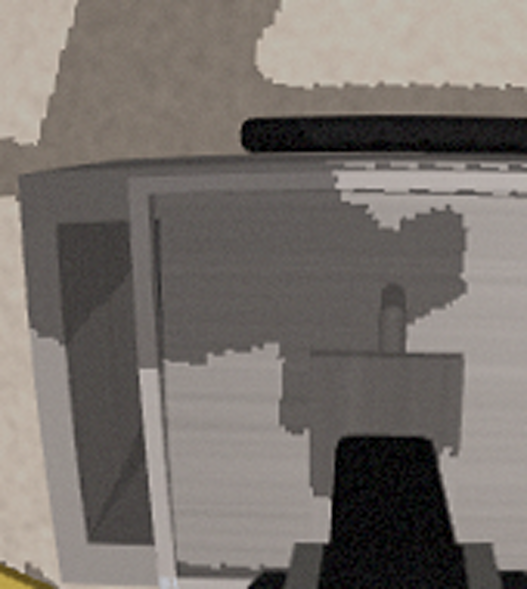

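Call:
send_rows(motion=[[[-0.03, -0.005, 0, 0, 0, 0], [-0.03, -0.005, 0, 0, 0, 0], [0, 0, 0, 0, 0, 0]]])

```text
time: 13.38
tool_pos: [0.5436, -0.0177, 0.1968]
tool_rot: [0.537, 0.461, 0.536, -0.46]
contact_force: [5.0, 1.4, -0.6]
gripper_width: 0.234
```

```bash
python3 - <<'E'
from h import *
s=manip.state(); print(s["time"],s["tool_pos"],s["contact_force"],s["ft_torque"],s["tool_rot"])
E
```

```text
13.3833 [ 0.54362077 -0.01770641  0.19684676] [ 4.95439659  1.4382715  -0.58449199] [ 0.34642557 -1.68450784  0.04479693] [ 0.5368784   0.46115906  0.53620621 -0.45997479]
```

```bash
python3 - <<'E'
from h import *
f=manip.grab_frame("wrist"); np.save("w13.npy",f); save("w13",f,(160,100,260,250),5,)
for i in range(3):
  s=manip.state(); print(s["time"],s["contact_force"],s["ft_torque"])
  manip.grab_frame("wrist")
E
```

```text
13.4333 [ 6.23990294  1.58312583 -0.04905429] [ 0.35067358 -1.70921983  0.0329666 ]
13.4833 [ 5.79844702  1.69495948 -0.32350023] [ 0.35437174 -1.72707516  0.03772346]
13.5333 [ 5.35807919  0.72181215 -0.5702742 ] [ 0.37819532 -1.67567106  0.03965139]
```

View pics/w13.png

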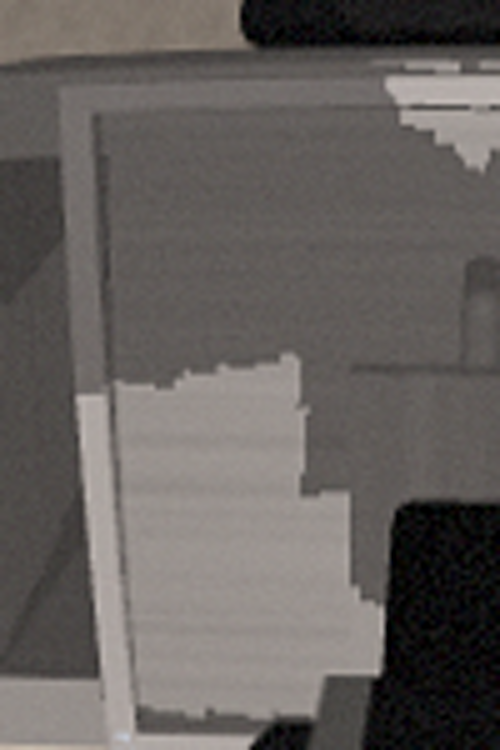

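Call:
send_rows(motion=[[[-0.03, -0.005, 0, 0, 0, 0], [-0.03, -0.005, 0, 0, 0, 0], [0, 0, 0, 0, 0, 0]]])

```text
time: 13.83
tool_pos: [0.5432, -0.0177, 0.1969]
tool_rot: [0.537, 0.461, 0.536, -0.46]
contact_force: [6.6, 2.3, -0.2]
gripper_width: 0.234
```

```bash
python3 - <<'E'
from h import *
for i in range(3):
  s=manip.state(); print(s["time"],s["tool_pos"],s["contact_force"],s["ft_torque"])
  f=manip.grab_frame("wrist")
save("w14",f,(160,100,260,250),5,)
E
```

```text
13.8333 [ 0.54316957 -0.01765671  0.19686981] [ 6.64835114  2.30084209 -0.2295796 ] [ 0.4152095  -1.76080388  0.05714473]
13.8833 [ 0.54316745 -0.01766458  0.19686609] [ 5.92670495  2.42004032 -1.25931992] [ 0.43951003 -1.76518904  0.01707962]
13.9333 [ 0.54313939 -0.017643    0.19684371] [ 7.95220452  0.99090215 -0.68256429] [ 0.44781057 -1.82385406  0.04783926]
```

View pics/w14.png

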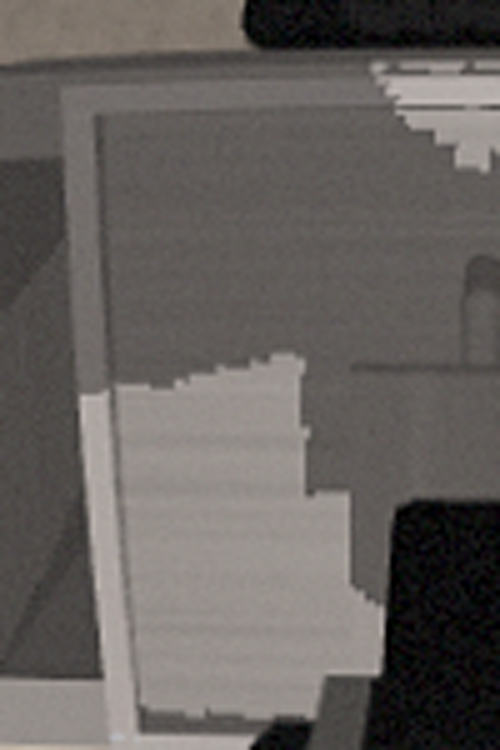

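Call:
send_rows(motion=[[[-0.03, -0.005, 0, 0, 0, 0], [-0.03, -0.005, 0, 0, 0, 0], [0, 0, 0, 0, 0, 0]]])

```text
time: 14.23
tool_pos: [0.542, -0.0177, 0.1964]
tool_rot: [0.536, 0.461, 0.537, -0.46]
contact_force: [6.5, 1.1, -1.4]
gripper_width: 0.229
```

```bash
python3 - <<'E'
from h import *
for i in range(3):
  s=manip.state(); print(s["time"],s["tool_pos"],s["contact_force"],s["ft_torque"])
  f=manip.grab_frame("wrist")
save("w15",f,(160,100,260,250),5,)
E
```

```text
14.2333 [ 0.54198375 -0.01774326  0.19644385] [ 6.48617234  1.10545939 -1.37383916] [ 0.40291931 -1.52808879  0.00858921]
14.2833 [ 0.54197723 -0.01772266  0.19642444] [ 6.2581343   1.61790143 -0.81041683] [ 0.42612997 -1.54796508 -0.02307724]
14.3333 [ 0.54199244 -0.01771114  0.19643709] [ 6.34133675  0.76996712 -1.65900311] [ 0.43447185 -1.51111139  0.01643234]
```

View pics/w15.png

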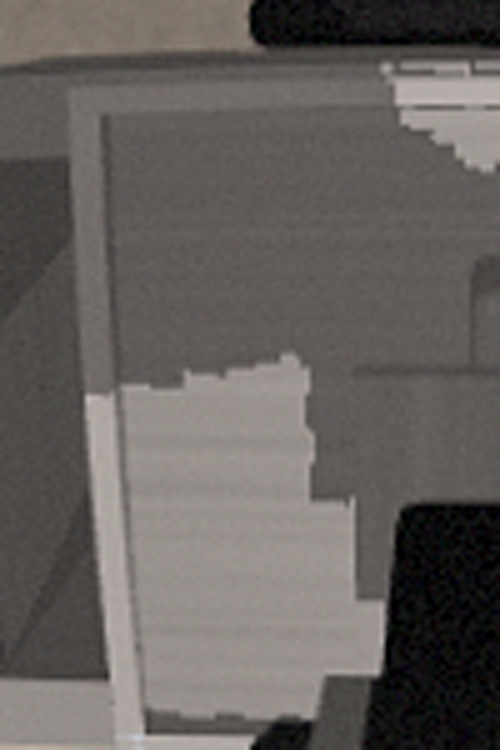

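Call:
send_rows(motion=[[[-0.03, -0.005, 0, 0, 0, 0], [-0.03, -0.005, 0, 0, 0, 0], [0, 0, 0, 0, 0, 0]]])

```text
time: 14.63
tool_pos: [0.5415, -0.0177, 0.1965]
tool_rot: [0.536, 0.461, 0.537, -0.46]
contact_force: [6.3, 2.0, -2.0]
gripper_width: 0.232
```

```bash
python3 - <<'E'
from h import *
for i in range(3):
  s=manip.state(); print(s["time"],s["tool_pos"],s["contact_force"],s["ft_torque"])
  f=manip.grab_frame("wrist")
save("w16",f,(160,100,260,250),5,)
E
```

```text
14.6333 [ 0.54154343 -0.01769669  0.19647596] [ 6.34148509  2.00228391 -2.00145617] [ 0.5061018  -1.60886674  0.02270169]
14.6833 [ 0.54154247 -0.01767624  0.19645212] [ 6.66743513  1.93128624 -1.09245334] [ 0.53490989 -1.62655971 -0.03987224]
14.7333 [ 0.54154439 -0.01768806  0.19644762] [ 7.14839421  2.27992895 -0.17633973] [ 0.49240204 -1.61849336 -0.01789166]
```

View pics/w16.png

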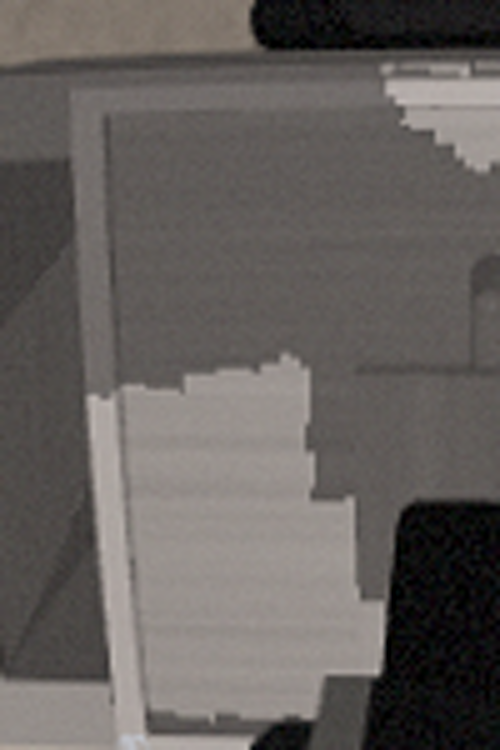

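Call:
send_rows(motion=[[[0.05, 0.008, 0, 0, 0, 0], [0.05, 0.02, 0, 0, 0, 0], [0, 0, 0.1, 0, 0, 0], [0, 0, 0.1, 0, 0, 0], [0, 0, 0.1, 0, 0, 0], [0, 0, 0.1, 0, 0, 0], [0, 0, 0, 0, 0, 0]]])

```text
time: 15.37
tool_pos: [0.5415, -0.0175, 0.1992]
tool_rot: [0.536, 0.46, 0.537, -0.461]
contact_force: [5.6, 1.2, -4.4]
gripper_width: 0.233
```

```bash
python3 - <<'E'
from h import *
s=manip.state(); print(s["time"],s["tool_pos"],s["contact_force"],s["ft_torque"])
E
```

```text
15.3667 [ 0.54153554 -0.01751054  0.19915377] [ 5.56178212  1.20221686 -4.37175834] [ 0.36723864 -1.5686754   0.04089358]
```

Call:
send_rows(motion=[[[0.05, 0.008, 0, 0, 0, 0], [0.05, 0.008, 0, 0, 0, 0], [0, 0, 0.05, 0, 0, 0], [0, 0, 0.05, 0, 0, 0], [0, 0, 0, 0, 0, 0]]])

```text
time: 15.78
tool_pos: [0.5425, -0.0177, 0.2009]
tool_rot: [0.536, 0.46, 0.537, -0.461]
contact_force: [4.8, 1.2, -5.1]
gripper_width: 0.236
```

```bash
python3 - <<'E'
from h import *
s=manip.state(); print(s["time"],s["tool_pos"],s["contact_force"],s["ft_torque"])
f=manip.grab_frame("wrist"); save("w17",f,(130,60,400,250),2.9)
E
```

```text
15.7833 [ 0.54250122 -0.01770575  0.20092454] [ 4.75999855  1.201833   -5.06412585] [ 0.24699398 -1.04757435  0.00461895]
```

View pics/w17.png

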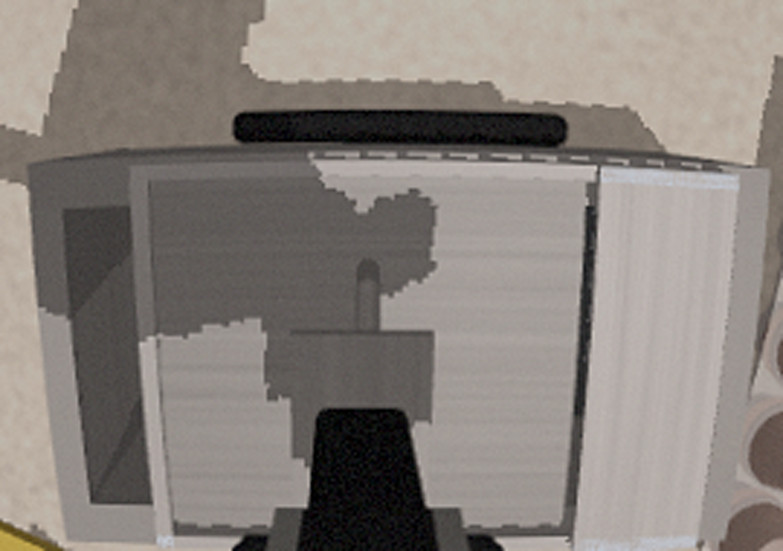

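Call:
send_rows(motion=[[[0.05, 0.008, 0, 0, 0, 0], [0.05, 0.008, 0, 0, 0, 0], [0, 0, 0.05, 0, 0, 0], [0, 0, 0.05, 0, 0, 0], [0, 0, 0.1, 0, 0, 0], [0, 0, 0.1, 0, 0, 0], [0, 0, 0, 0, 0, 0]]])

```text
time: 16.42
tool_pos: [0.5434, -0.0179, 0.2044]
tool_rot: [0.536, 0.46, 0.537, -0.461]
contact_force: [0.2, -0.0, -7.9]
gripper_width: 0.234
```

```bash
python3 - <<'E'
from h import *
s=manip.state(); print(s["time"],s["tool_pos"],s["contact_force"],s["ft_torque"])
f=manip.grab_frame("wrist"); save("w18",f,(130,60,400,250),2.9)
f=manip.grab_frame("scene"); save("s18",f,(220,140,310,220),8)
E
```

```text
16.4167 [ 0.54338929 -0.01789896  0.20437518] [ 1.91224782e-01 -6.99023963e-03 -7.85815019e+00] [-0.04235549 -0.05353044 -0.0591209 ]
```

View pics/w18.png

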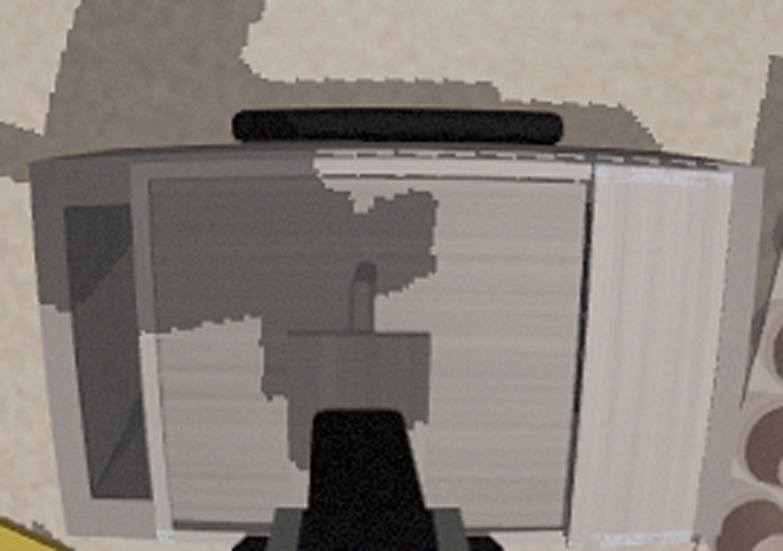

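View pics/s18.png

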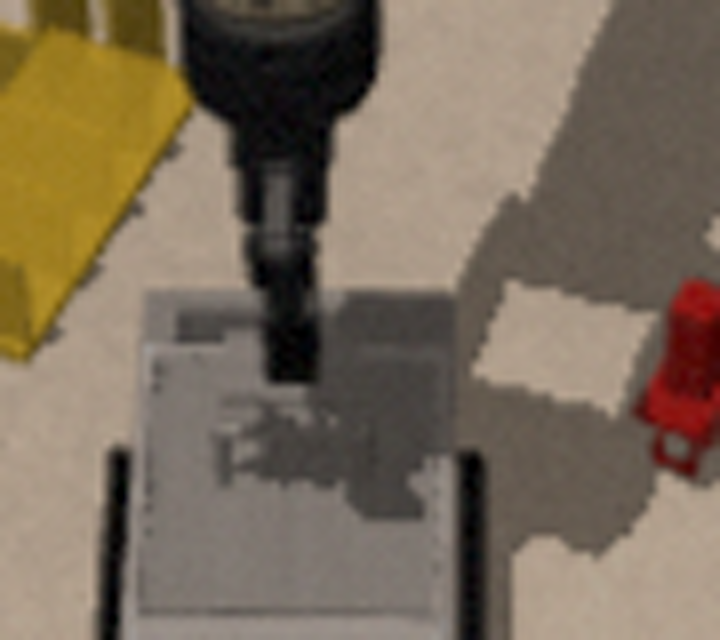

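Call:
send_rows(motion=[[[0, 0, 0.1, 0, 0, 0], [0, 0, 0.15, 0, 0, 0], [0, 0, 0.2, 0, 0, 0], [0, 0, 0.2, 0, 0, 0], [0, 0, 0.2, 0, 0, 0], [0, 0, 0.2, 0, 0, 0]]])

```text
time: 17.02
tool_pos: [0.5443, -0.0177, 0.2157]
tool_rot: [0.537, 0.461, 0.536, -0.461]
contact_force: [-0.4, -0.1, -8.0]
gripper_width: 0.234
```

Call:
send_rows(motion=[[[0, 0, 0.3, 0, 0, 0], [0, 0, 0.4, 0, 0, 0], [0, 0, 0.5, 0, 0, 0], [0, 0, 0.6, 0, 0, 0], [0, 0, 0.7, 0, 0, 0], [0, 0, 0.7, 0, 0, 0], [0, 0, 0.7, 0, 0, 0], [0, 0, 0.6, 0, 0, 0], [0, 0, 0.5, 0, 0, 0], [0, 0, 0.3, 0, 0, 0], [0, 0, 0.2, 0, 0, 0], [0, 0, 0, 0, 0, 0]]])

```text
time: 18.02
tool_pos: [0.5444, -0.0177, 0.2708]
tool_rot: [0.537, 0.461, 0.536, -0.46]
contact_force: [0.0, 0.1, -7.9]
gripper_width: 0.24
```

```bash
python3 - <<'E'
from h import *
s=manip.state(); print(s["time"],s["tool_pos"],s["contact_force"],s["ft_torque"])
f=manip.grab_frame("wrist"); save("w19",f,None,1.5)
f=manip.grab_frame("scene"); save("s19",f,(170,110,330,240),4.5)
for c in("scene",):
  lm("lid",c,T(c));lm("lid_loop",c,T(c));lm("mat_top",c,T(c))
lm("lid","wrist",T("wrist"));lm("mat_top","wrist",T("wrist"))
E
```

```text
18.0167 [ 0.54435622 -0.017698    0.27080056] [ 0.01192884  0.06393343 -7.92517074] [-0.00256939 -0.0425861  -0.01129858]
scene lid lan 0.65 [ 0.5428 -0.0204  0.1704]
scene lid lan 0.49 [ 0.5497  0.4129 -0.0016]
scene lid_loop lan 0.88 [ 0.5451 -0.021   0.2089]
scene lid_loop lan 0.29 [0.5273 0.2517 0.0498]
scene mat_top lan 0.77 [ 0.5476 -0.2653  0.0073]
wrist lid lan 0.83 [ 0.5442 -0.02    0.1717]
wrist lid lan 0.43 [ 0.7741 -0.0021  0.001 ]
wrist mat_top lan 0.66 [ 0.5531 -0.2617  0.0096]
```

View pics/w19.png

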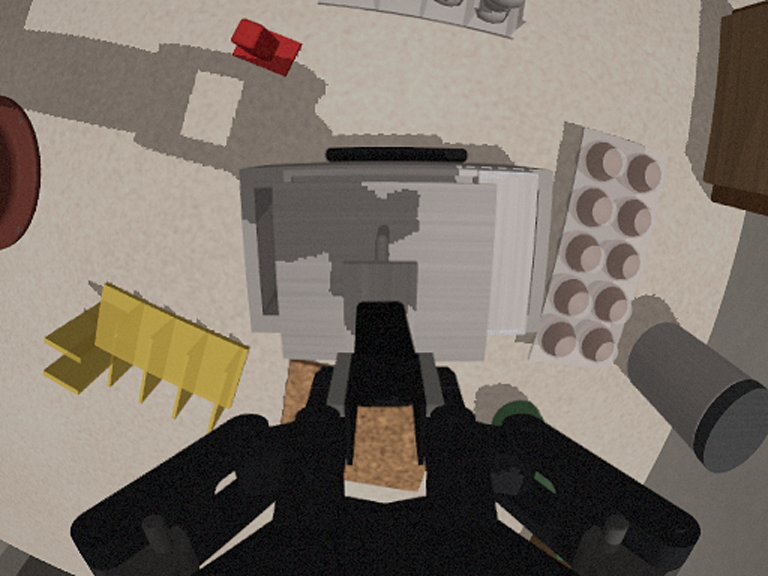

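View pics/s19.png

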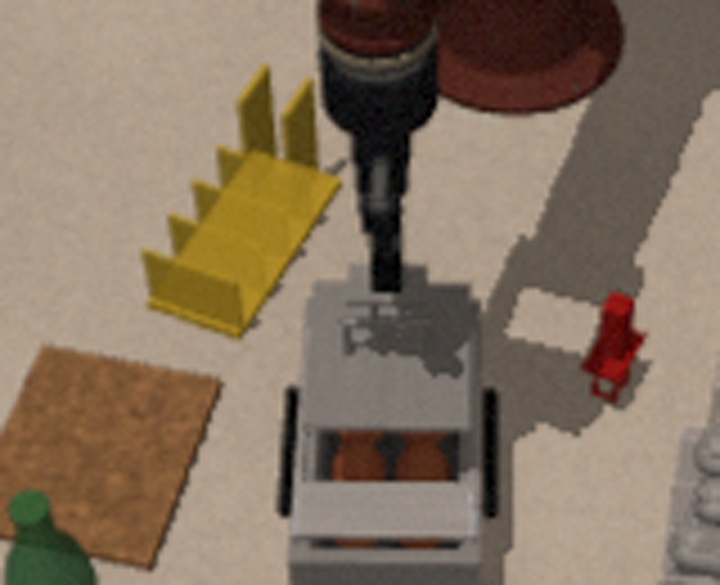

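```bash
python3 - <<'E'
from h import *
f=cv2.imread("pics/top0.png"); cv2.imwrite("pics/t0m.png",cv2.resize(f[140:240,295:385],None,fx=6,fy=6,interpolation=cv2.INTER_CUBIC))
f=manip.grab_frame("scene"); save("s20",f,(150,170,235,245),8)
E
```

```text
(no output)
```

View pics/t0m.png

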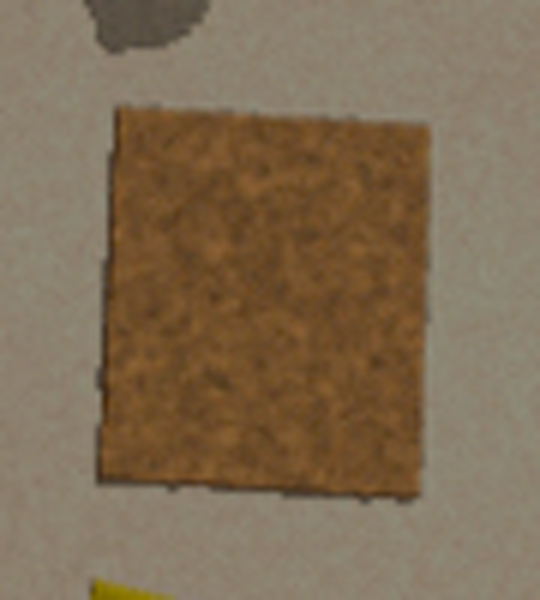

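View pics/s20.png

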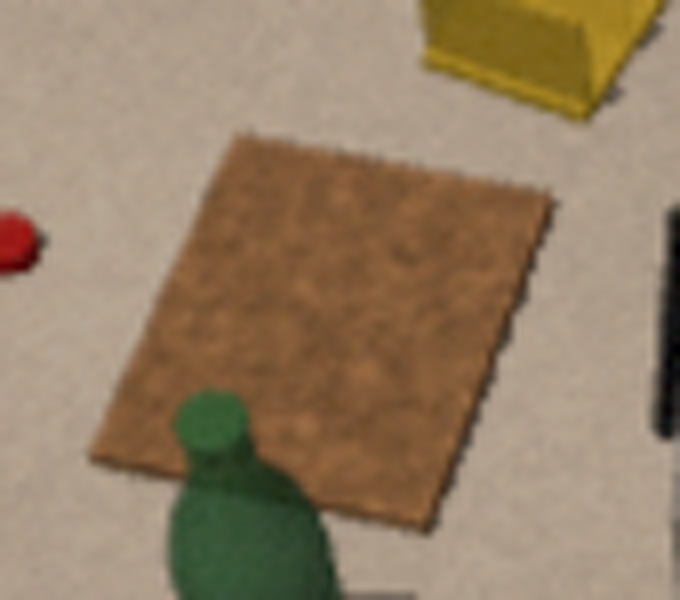

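```bash
python3 - <<'E'
from h import *
def rep(cam,cs,o,s):
    P=np.array([atz(cam,(c[0]/s+o[0],c[1]/s+o[1]),.012) for c in cs]); print(P.round(4)); print("c",P.mean(0))
    Q=P-P.mean(0)
    # fl fr nr nl
    a=(P[0]+P[1]-P[2]-P[3]);print("yaw",np.degrees(np.arctan2(a[1],a[0])),np.linalg.norm(a)/2)
    b=(P[0]+P[3]-P[1]-P[2]);print(np.degrees(np.arctan2(b[1],b[0]))-90,np.linalg.norm(b)/2)
rep("top",[(118,107),(430,125),(418,495),(100,483)],(295,140),6)
rep("scene",[(430,530),(92,458),(238,135),(550,192)],(150,170),8)
# soju
M=T("top")
manip.grab_frame("scene"); 
lm("soju","scene",T("scene"))
print(proj("top",[0.70,-0.2,0.0]))
E
```

```text
[[ 0.6495 -0.1925  0.012 ]
 [ 0.6392 -0.3501  0.012 ]
 [ 0.4517 -0.3367  0.012 ]
 [ 0.4587 -0.1789  0.012 ]]
c [ 0.54976613 -0.26453524  0.012     ]
yaw -4.089964032042732 0.1896648841497891
-3.1530840564494156 0.15795865484998242
[[ 0.6573 -0.1874  0.012 ]
 [ 0.6449 -0.3453  0.012 ]
 [ 0.4561 -0.3325  0.012 ]
 [ 0.4657 -0.1782  0.012 ]]
c [ 0.55598889 -0.26085025  0.012     ]
yaw -3.3136380689448455 0.19050258714024224
-4.044531071241053 0.15642174669241732
scene soju lan 0.95 [ 0.7418 -0.2311 -0.0012]
[316.23570905 142.63602934]
```

Call:
send_rows(motion=[[[0.05, -0.5, 0, 0, 0, 0], [0.05, -1.0, 0, 0, 0, -0.02], [0.1, -1.6, 0, 0, 0, -0.02], [0.1, -2.2, 0, 0, 0, -0.03], [0.1, -2.6, 0, 0, 0, -0.03], [0.1, -2.8, 0, 0, 0, -0.03], [0.1, -2.8, 0, 0, 0, -0.03], [0.1, -2.8, 0, 0, 0, -0.03], [0.06, -2.6, 0, 0, 0, -0.026], [0.05, -2.2, 0, 0, 0, 0], [0.05, -1.6, 0, 0, 0, 0], [0, -1.0, 0, 0, 0, 0]]])

```text
time: 19.52
tool_pos: [0.5524, -0.2573, 0.27]
tool_rot: [-0.483, -0.516, -0.483, 0.517]
contact_force: [0.3, 0.4, -7.5]
gripper_width: 0.233
```

Call:
send_rows(motion=[[[0, -0.5, -0.4, 0, 0, 0], [0, -0.2, -0.8, 0, 0, 0], [0, 0, -1.2, 0, 0, 0], [0, 0, -1.6, 0, 0, 0], [0, 0, -1.6, 0, 0, 0], [0, 0, -1.6, 0, 0, 0], [0, 0, -1.2, 0, 0, 0], [0, 0, -0.8, 0, 0, 0], [0, 0, -0.4, 0, 0, 0], [0, 0, 0, 0, 0, 0], [0, 0, 0, 0, 0, 0], [0, 0, 0, 0, 0, 0]]])

```text
time: 20.52
tool_pos: [0.5536, -0.2621, 0.1758]
tool_rot: [0.485, 0.516, 0.483, -0.515]
contact_force: [-0.6, 0.2, -7.6]
gripper_width: 0.235
```

```bash
python3 - <<'E'
from h import *
s=manip.state(); print(s["time"],s["tool_pos"],s["contact_force"],s["ft_torque"]); M=T("wrist",s)
y=Rq(s["tool_rot"]).as_matrix();print(np.degrees(np.arctan2(y[1,1],y[0,1])))
f=manip.grab_frame("wrist"); save("w21",f,None,1.5)
f=manip.grab_frame("scene"); save("s21",f,(120,130,260,250),5.5)
lm("lid","scene",T("scene"));lm("lid","wrist",M);lm("mat_top","wrist",M)
E
```

```text
20.5167 [ 0.55355292 -0.26206405  0.17576284] [-0.58885713  0.22387645 -7.64977362] [ 0.02224552 -0.04764298  0.00226758]
-3.6610818450246274
scene lid lan 0.78 [ 0.5532 -0.2634  0.0782]
wrist lid lan 0.83 [ 0.5541 -0.2638  0.0804]
wrist mat_top lan 0.19 [ 0.5557 -0.2638  0.0788]
```

View pics/w21.png

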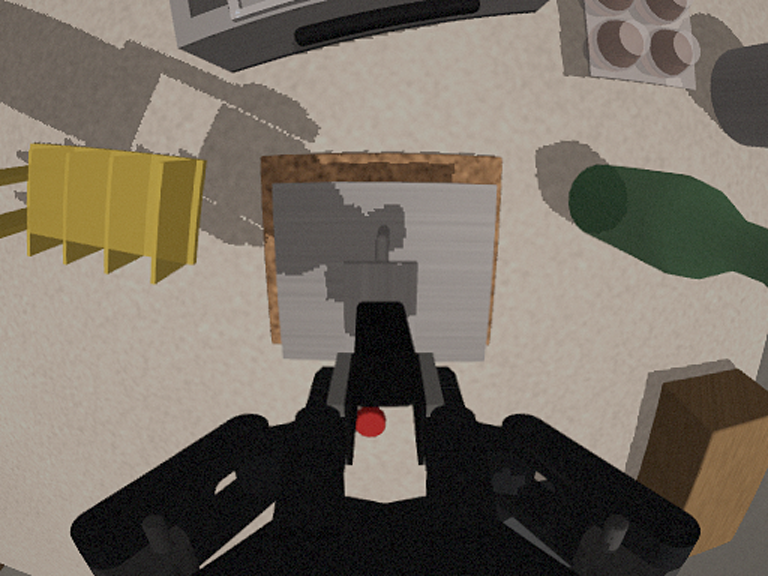

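View pics/s21.png

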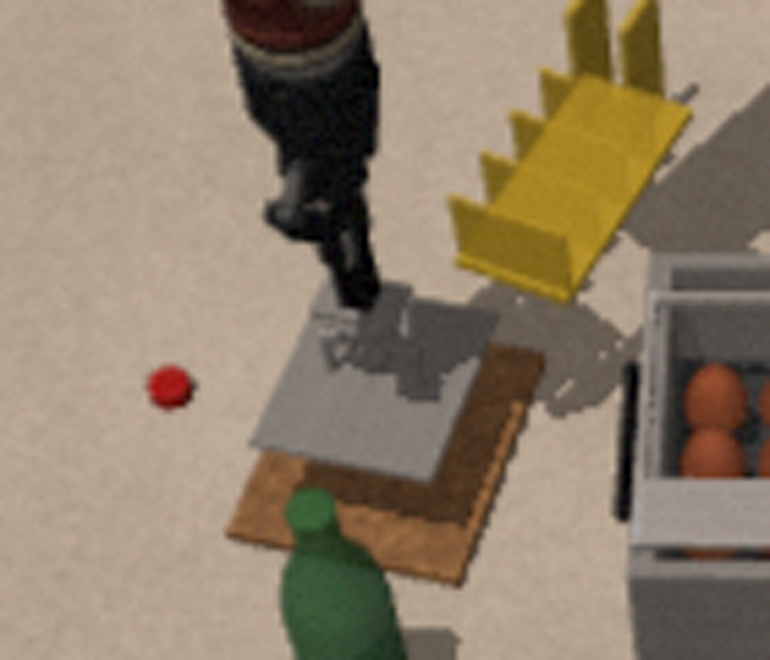

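```bash
python3 - <<'E'
from h import *
M=T("wrist")
for p in [(262,156),(502,155),(278,343),(490,345)]: print("mat",atz("wrist",(p[0]/1.5,p[1]/1.5),.012,M).round(4))
for p in [(272,185),(497,184),(284,360),(485,360)]: print("lid",atz("wrist",(p[0]/1.5,p[1]/1.5),.082,M).round(4))
E
```

```text
mat [ 0.4653 -0.1781  0.012 ]
mat [ 0.6518 -0.1894  0.012 ]
mat [ 0.4586 -0.3359  0.012 ]
mat [ 0.6416 -0.3494  0.012 ]
lid [ 0.4893 -0.198   0.082 ]
lid [ 0.6294 -0.2062  0.082 ]
lid [ 0.4816 -0.318   0.082 ]
lid [ 0.6219 -0.3269  0.082 ]
```

Call:
send_rows(motion=[[[-0.1, -0.1, -0.3, 0, 0, 0], [0, 0, -0.6, 0, 0, 0], [0, 0, -0.9, 0, 0, 0], [0, 0, -0.9, 0, 0, 0], [0, 0, -0.9, 0, 0, 0], [0, 0, -0.8, 0, 0, 0], [0, 0, -0.6, 0, 0, 0], [0, 0, -0.4, 0, 0, 0], [0, 0, -0.2, 0, 0, 0], [0, 0, 0, 0, 0, 0], [0, 0, 0, 0, 0, 0]]])

```text
time: 21.68
tool_pos: [0.5521, -0.2628, 0.1187]
tool_rot: [0.484, 0.516, 0.484, -0.516]
contact_force: [0.1, 1.0, -8.0]
gripper_width: 0.236
```

Call:
send_rows(motion=[[[0, 0, -0.1, 0, 0, 0], [0, 0, -0.1, 0, 0, 0], [0, 0, -0.1, 0, 0, 0], [0, 0, -0.1, 0, 0, 0], [0, 0, 0, 0, 0, 0]]])

```text
time: 22.1
tool_pos: [0.5517, -0.2626, 0.114]
tool_rot: [-0.484, -0.516, -0.484, 0.516]
contact_force: [0.1, 0.2, -7.1]
gripper_width: 0.23
```

Call:
send_rows(motion=[[[0, 0, -0.07, 0, 0, 0], [0, 0, -0.07, 0, 0, 0], [0, 0, -0.07, 0, 0, 0], [0, 0, 0, 0, 0, 0]]])

```text
time: 22.43
tool_pos: [0.5516, -0.2626, 0.112]
tool_rot: [-0.484, -0.516, -0.484, 0.516]
contact_force: [-0.6, -0.8, -7.0]
gripper_width: 0.237
```

Call:
send_rows(motion=[[[0, 0, -0.07, 0, 0, 0], [0, 0, -0.07, 0, 0, 0], [0, 0, -0.07, 0, 0, 0], [0, 0, 0, 0, 0, 0]]])

```text
time: 22.77
tool_pos: [0.5516, -0.2626, 0.1098]
tool_rot: [-0.484, -0.516, -0.484, 0.516]
contact_force: [-0.1, -0.0, -7.8]
gripper_width: 0.232
```

Call:
send_rows(motion=[[[0, 0, -0.07, 0, 0, 0], [0, 0, -0.07, 0, 0, 0], [0, 0, -0.07, 0, 0, 0], [0, 0, 0, 0, 0, 0]]])

```text
time: 23.1
tool_pos: [0.5519, -0.2628, 0.1081]
tool_rot: [0.484, 0.516, 0.484, -0.516]
contact_force: [-0.6, -0.2, -7.4]
gripper_width: 0.232
```

Call:
send_rows(motion=[[[0, 0, -0.07, 0, 0, 0], [0, 0, -0.07, 0, 0, 0], [0, 0, -0.07, 0, 0, 0], [0, 0, 0, 0, 0, 0]]])

```text
time: 23.43
tool_pos: [0.5526, -0.2632, 0.1072]
tool_rot: [0.485, 0.516, 0.483, -0.516]
contact_force: [-0.2, -0.5, -1.8]
gripper_width: 0.23
```

Call:
send_rows(motion=[[[0, 0, -0.15, 0, 0, 0], [0, 0, -0.2, 0, 0, 0], [0, 0, -0.2, 0, 0, 0], [0, 0, -0.2, 0, 0, 0], [0, 0, 0, 0, 0, 0]]])

```text
time: 23.85
tool_pos: [0.5514, -0.2624, 0.0977]
tool_rot: [-0.483, -0.516, -0.484, 0.516]
contact_force: [-0.8, -0.1, -1.3]
gripper_width: 0.233
```

```bash
python3 - <<'E'
from h import *
s=manip.state(); print(s["time"],s["tool_pos"],s["contact_force"],s["ft_torque"]); M=T("wrist",s)
f=manip.grab_frame("wrist"); save("w22",f,(150,80,370,260),3.5)
E
```

```text
23.85 [ 0.55141366 -0.26244049  0.09765417] [-0.8277404  -0.07270509 -1.3412381 ] [-0.0882018  -0.0476948   0.02895704]
```

View pics/w22.png

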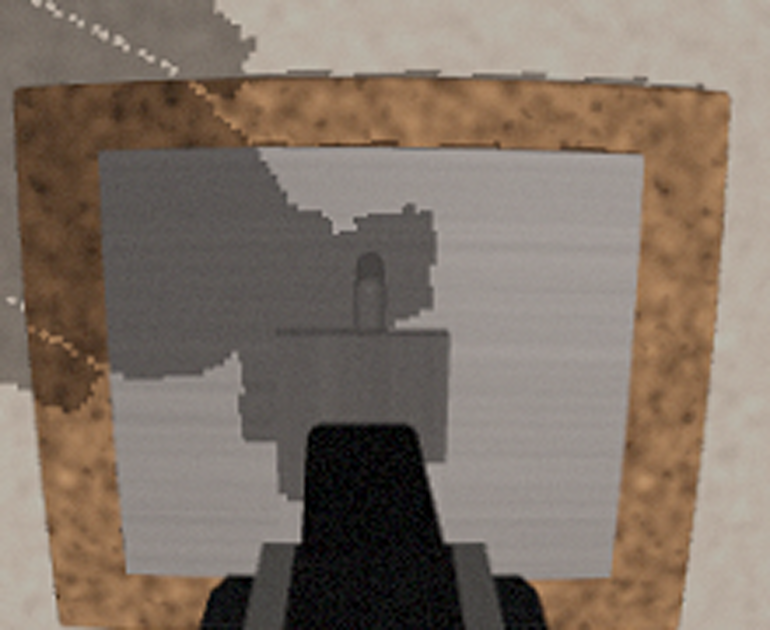

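Lid lies flat, centred on the mat, with borders of about 82 px on each side. I'll lower further until the tips clear the bar, then back out towards -x.

Call:
send_rows(motion=[[[0, 0, -0.2, 0, 0, 0], [0, 0, -0.2, 0, 0, 0], [0, 0, -0.2, 0, 0, 0], [0, 0, -0.15, 0, 0, 0], [0, 0, 0, 0, 0, 0], [0, 0, 0, 0, 0, 0]]])

```text
time: 24.4
tool_pos: [0.5516, -0.2626, 0.0907]
tool_rot: [-0.484, -0.516, -0.484, 0.516]
contact_force: [-0.9, -0.0, -1.9]
gripper_width: 0.234
```

Call:
send_rows(motion=[[[-0.2, 0.01, 0, 0, 0, 0], [-0.3, 0.02, 0, 0, 0, 0], [-0.3, 0.02, 0, 0, 0, 0], [0, 0, 0, 0, 0, 0]]])

```text
time: 24.73
tool_pos: [0.5432, -0.2621, 0.0909]
tool_rot: [-0.484, -0.516, -0.484, 0.516]
contact_force: [0.4, -0.1, -1.6]
gripper_width: 0.231
```

Call:
send_rows(motion=[[[-0.4, 0.03, 0, 0, 0, 0], [-0.4, 0.03, 0, 0, 0, 0], [-0.4, 0.03, 0, 0, 0, 0], [-0.4, 0.03, 0, 0, 0, 0], [-0.3, 0.02, 0, 0, 0, 0], [0, 0, 0, 0, 0, 0], [0, 0, 0, 0, 0, 0]]])

```text
time: 25.32
tool_pos: [0.5246, -0.2608, 0.0909]
tool_rot: [0.484, 0.516, 0.484, -0.516]
contact_force: [0.6, 0.2, -1.0]
gripper_width: 0.233
```

```bash
python3 - <<'E'
from h import *
s=manip.state(); print(s["time"],s["tool_pos"],s["contact_force"],s["ft_torque"]); M=T("wrist",s)
f=manip.grab_frame("wrist"); save("w23",f,(150,80,370,260),3.5)
E
```

```text
25.3167 [ 0.52464013 -0.26076225  0.0909072 ] [ 0.59338708  0.21271386 -0.97064458] [ 0.0409339  -0.04586593  0.01149194]
```

View pics/w23.png

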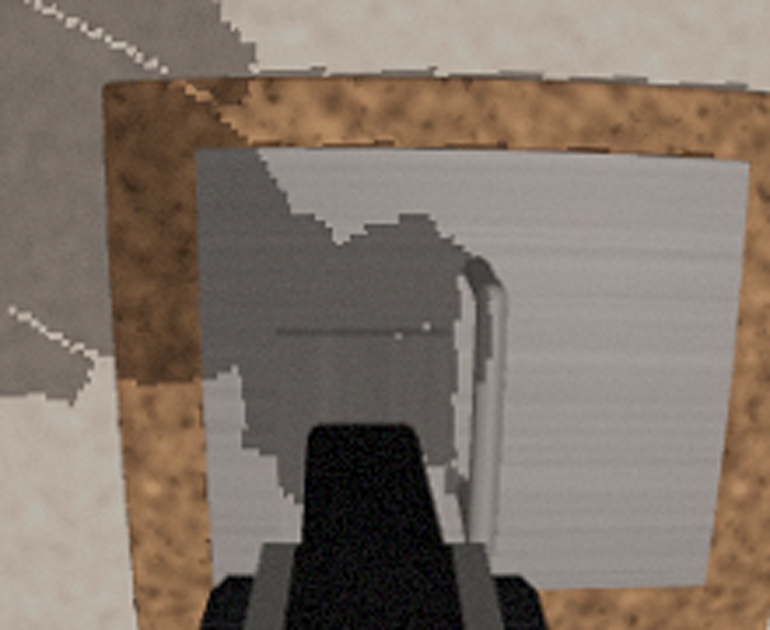

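Call:
send_rows(motion=[[[0, 0, 0.5, 0, 0, 0], [0, 0, 1.0, 0, 0, 0], [0, 0, 2.0, 0, 0, 0], [0, 0, 3.0, 0, 0, 0], [0, 0, 3.0, 0, 0, 0], [0, 0, 3.0, 0, 0, 0], [0, 0.5, 3.0, 0, 0, 0], [0, 1.0, 2.5, 0, 0, 0.01], [-0.2, 2.0, 1.5, 0, 0, 0.01], [-0.3, 3.0, 0.5, 0, 0, 0.01], [-0.3, 3.5, 0, 0, 0, 0.01], [-0.3, 3.5, 0, 0, 0, 0.01]]])

```text
time: 26.37
tool_pos: [0.514, -0.125, 0.2932]
tool_rot: [0.497, 0.504, 0.495, -0.503]
contact_force: [1.2, 0.2, -1.7]
gripper_width: 0.228
```

Call:
send_rows(motion=[[[-0.4, 3.5, 0, 0, 0, 0], [-0.4, 3.5, 0, 0, 0, 0], [-0.4, 3.5, 0, 0, 0, 0], [-0.4, 3.5, 0, 0, 0, 0], [-0.4, 3.5, 0, 0, 0, 0], [-0.4, 3.5, 0, 0, 0, 0], [-0.4, 3.5, 0, 0, 0, 0], [-0.4, 3.5, 0, 0, 0, 0], [-0.4, 3.5, 0, 0, 0, 0], [-0.4, 3.0, 0, 0, 0, 0], [0, 2.0, 0, 0, 0, 0], [0, 0, 0, 0, 0, 0]]])

```text
time: 27.37
tool_pos: [0.4732, 0.2427, 0.292]
tool_rot: [0.497, 0.503, 0.498, -0.502]
contact_force: [-1.2, -0.5, -1.0]
gripper_width: 0.236
```

```bash
python3 - <<'E'
from h import *
s=manip.state(); print(s["time"],s["tool_pos"],s["contact_force"],s["ft_torque"]); M=T("wrist",s)
y=Rq(s["tool_rot"]).as_matrix();print(np.degrees(np.arctan2(y[1,1],y[0,1])),y.round(4))
f=manip.grab_frame("wrist"); save("w24",f,None,1.5)
lm("rack_seat","wrist",M);lm("lifter_grip","wrist",M)
f=manip.grab_frame("scene"); save("s24",f,(240,80,370,240),3.6)
f=manip.grab_frame("top"); save("t24",f,(295,140,385,240),6)
E
```

```text
27.3667 [0.47316525 0.2426901  0.29204086] [-1.16917946 -0.49933127 -1.00382787] [-0.01339202  0.00508978 -0.02620324]
-0.5239287503070605 [[ 9.0e-04  1.0e+00 -9.1e-03]
 [ 1.9e-03 -9.1e-03 -1.0e+00]
 [-1.0e+00  9.0e-04 -1.9e-03]]
wrist rack_seat lan 0.94 [0.2776 0.4207 0.1289]
wrist rack_seat lan 0.82 [ 0.2361 -0.1732  0.1305]
wrist rack_seat lan 0.79 [0.4748 0.2462 0.1255]
wrist lifter_grip lan 0.96 [0.4745 0.2421 0.3033]
wrist lifter_grip lan 0.95 [0.4162 0.1396 0.0848]
```

View pics/w24.png

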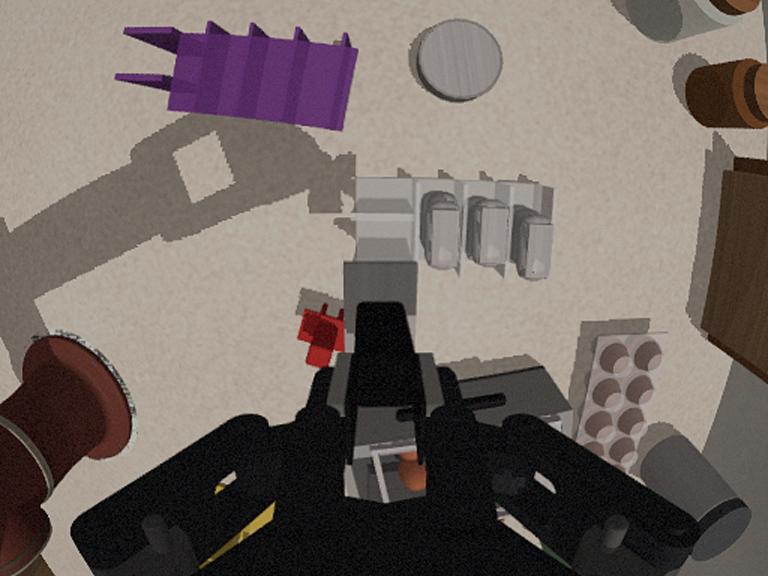

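View pics/s24.png

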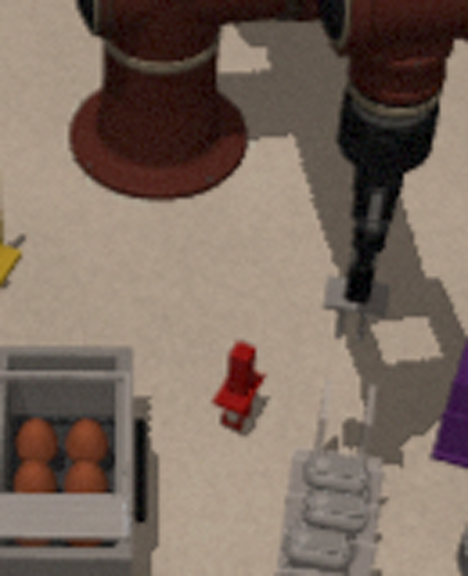

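View pics/t24.png

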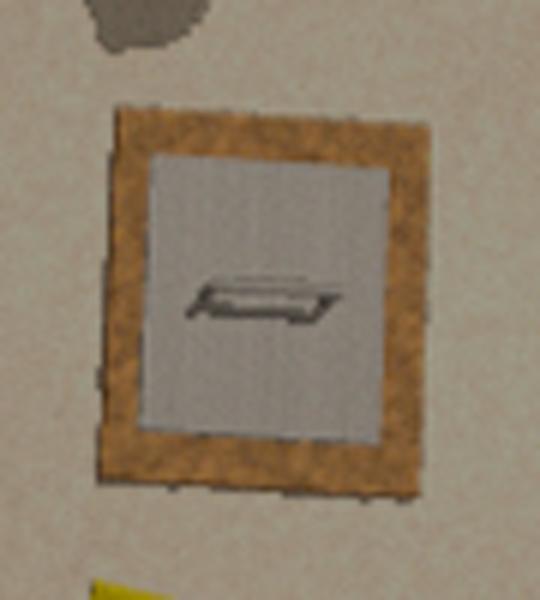

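Call:
send_rows(motion=[[[0, 0.3, -0.5, 0, 0, 0], [0, 0.3, -1.5, 0, 0, 0], [0, 0, -2.0, 0, 0, 0], [0, 0, -2.0, 0, 0, 0], [0, 0, -1.5, 0, 0, 0], [0, 0, -0.5, 0, 0, 0], [0, 0, 0, 0, 0, 0], [0, 0, 0, 0, 0, 0]]])

```text
time: 28.28
tool_pos: [0.4741, 0.2449, 0.2113]
tool_rot: [0.496, 0.504, 0.496, -0.504]
contact_force: [-0.6, -0.5, -0.8]
gripper_width: 0.23
```

```bash
python3 - <<'E'
from h import *
s=manip.state(); print(s["time"],s["tool_pos"],s["contact_force"]); M=T("wrist",s)
f=manip.grab_frame("wrist"); save("w25",f,(180,80,400,260),3.5)
lm("rack_seat","wrist",M);lm("lifter_grip","wrist",M)
f=manip.grab_frame("scene"); save("s25",f,(290,120,370,260),4)
lm("rack_seat","scene",T("scene"));lm("lifter_hook","scene",T("scene"))
E
```

```text
28.2833 [0.47408272 0.24490701 0.21134022] [-0.59415386 -0.47055888 -0.77009161]
wrist rack_seat lan 0.96 [0.4768 0.247  0.1282]
wrist rack_seat lan 0.95 [0.2766 0.4222 0.1305]
wrist lifter_grip lan 0.68 [0.4791 0.2443 0.2257]
wrist lifter_grip lan 0.57 [0.4151 0.1387 0.0867]
scene rack_seat lan 0.95 [0.4719 0.2436 0.1221]
scene rack_seat lan 0.93 [0.2731 0.4185 0.1249]
scene rack_seat lan 0.65 [ 0.2353 -0.173   0.1252]
scene lifter_hook lan 0.57 [0.4721 0.2445 0.1562]
scene lifter_hook lan 0.55 [0.4149 0.1423 0.0036]
```

View pics/w25.png

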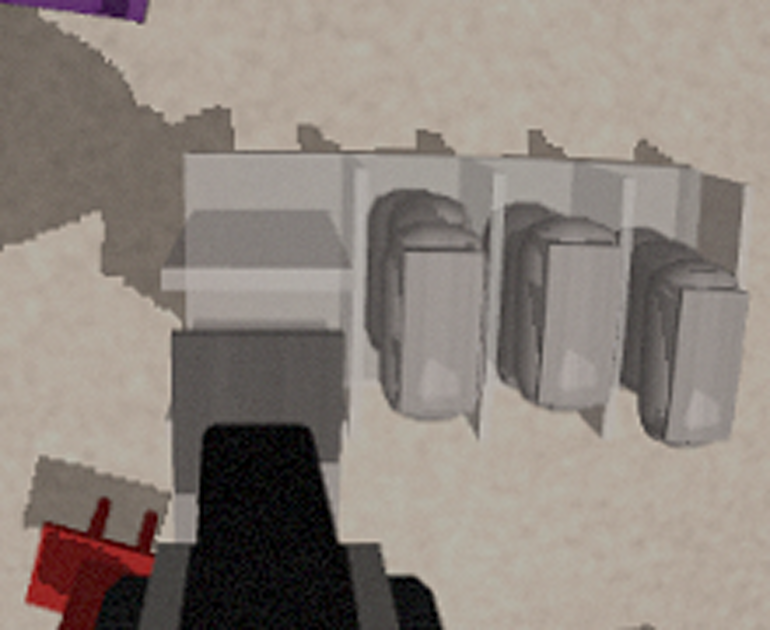

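View pics/s25.png

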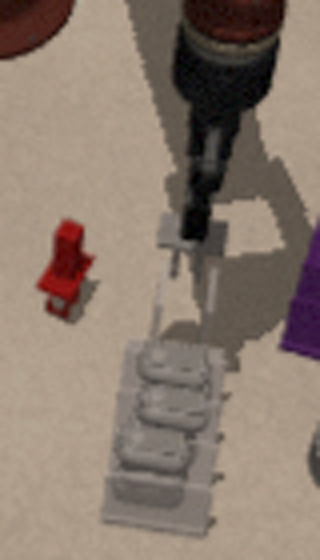

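```bash
python3 - <<'E'
from h import *
s=manip.state(); M=T("wrist",s); q=lambda c,z:atz("wrist",(c[0]/3.5+180,c[1]/3.5+80),z,M).round(4)
print(s["tool_pos"])
print("plate outer/inner at mid",q((258,268),.126),q((258,290),.126))
print("plate ends",q((162,279),.126),q((352,279),.126))
print("far edge ends",q((163,269),.126),q((349,268),.126))
z=s["tool_pos"][2]+.015-.030
print("collar +y edge",q((174,331),z),q((344,331),z))
E
```

```text
[0.4743018  0.24538601 0.21200334]
plate outer/inner at mid [0.4749 0.2738 0.126 ] [0.4748 0.2679 0.126 ]
plate ends [0.4496 0.2713 0.126 ] [0.4994 0.2706 0.126 ]
far edge ends [0.45  0.274 0.126] [0.4986 0.2736 0.126 ]
collar +y edge [0.459  0.2751 0.197 ] [0.4922 0.2746 0.197 ]
```

Call:
send_rows(motion=[[[-0.1, 0.15, 0, 0, 0, 0], [0, 0.15, 0, 0, 0, 0], [0, 0, 0, 0, 0, 0], [0, 0, 0, 0, 0, 0]]])

```text
time: 28.92
tool_pos: [0.4727, 0.2484, 0.2109]
tool_rot: [-0.497, -0.503, -0.497, 0.503]
contact_force: [0.5, 0.4, -1.0]
gripper_width: 0.233
```

Position is on target. I'll lower in with force checks.

Call:
send_rows(motion=[[[0, 0, -0.5, 0, 0, 0], [0, 0, -0.8, 0, 0, 0], [0, 0, -1.0, 0, 0, 0], [0, 0, -1.0, 0, 0, 0], [0, 0, -0.5, 0, 0, 0], [0, 0, 0, 0, 0, 0]]])

```text
time: 29.42
tool_pos: [0.4713, 0.2477, 0.17]
tool_rot: [-0.496, -0.502, -0.497, 0.505]
contact_force: [1.2, 0.9, -1.6]
gripper_width: 0.237
```

Call:
send_rows(motion=[[[0.03, 0, -0.5, 0, 0, 0], [0, 0, -0.6, 0, 0, 0], [0, 0, -0.6, 0, 0, 0], [0, 0, -0.3, 0, 0, 0], [0, 0, 0, 0, 0, 0], [0, 0, 0, 0, 0, 0]]])

```text
time: 29.92
tool_pos: [0.473, 0.2482, 0.1527]
tool_rot: [-0.496, -0.503, -0.497, 0.504]
contact_force: [0.1, 0.0, -1.8]
gripper_width: 0.233
```

Call:
send_rows(motion=[[[0, 0, -0.1, 0, 0, 0], [0, 0, -0.1, 0, 0, 0], [0, 0, -0.1, 0, 0, 0], [0, 0, -0.1, 0, 0, 0], [0, 0, 0, 0, 0, 0]]])

```text
time: 30.33
tool_pos: [0.473, 0.2482, 0.1487]
tool_rot: [-0.496, -0.503, -0.497, 0.504]
contact_force: [0.3, 0.7, -1.2]
gripper_width: 0.234
```

Call:
send_rows(motion=[[[0, 0, -0.07, 0, 0, 0], [0, 0, -0.07, 0, 0, 0], [0, 0, -0.07, 0, 0, 0], [0, 0, 0, 0, 0, 0]]])

```text
time: 30.67
tool_pos: [0.473, 0.2482, 0.1466]
tool_rot: [-0.496, -0.503, -0.497, 0.504]
contact_force: [-0.9, 0.1, -1.6]
gripper_width: 0.237
```

```bash
python3 - <<'E'
from h import *
s=manip.state(); print(s["time"],s["tool_pos"],s["contact_force"],s["ft_torque"]); M=T("wrist",s)
f=manip.grab_frame("wrist"); save("w26",f,(180,80,400,260),3.5)
f=manip.grab_frame("scene"); save("s26",f,(290,150,370,260),5)
E
```

```text
30.6667 [0.47298106 0.24818886 0.14661872] [-0.87999595  0.05467341 -1.56290558] [ 0.02997452 -0.00587778 -0.02499792]
```

View pics/w26.png

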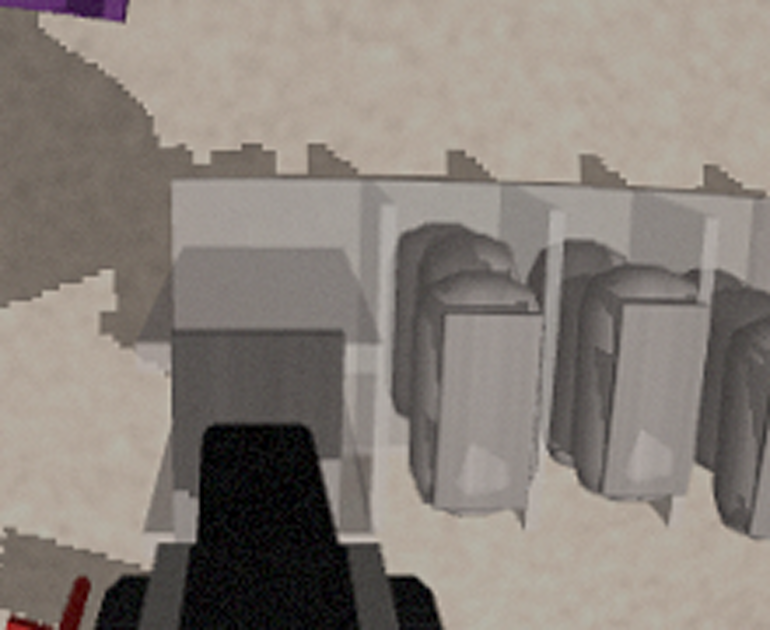

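View pics/s26.png

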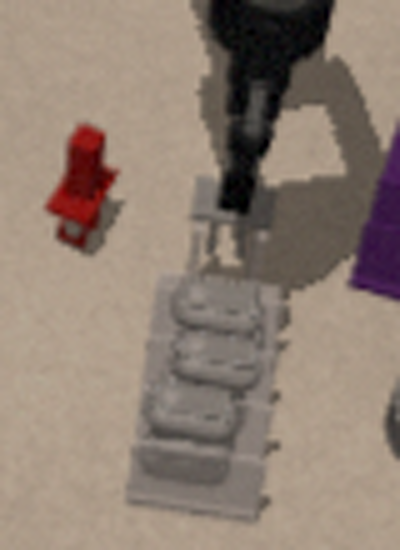

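Call:
send_rows(motion=[[[0, 0, -0.05, 0, 0, 0], [0, 0, -0.05, 0, 0, 0], [0, 0, -0.05, 0, 0, 0], [0, 0, 0, 0, 0, 0]]])

```text
time: 31.1
tool_pos: [0.4733, 0.2482, 0.1461]
tool_rot: [0.497, 0.504, 0.496, -0.503]
contact_force: [-0.8, 0.0, 1.9]
gripper_width: 0.236
```

Call:
send_rows(motion=[[[0, 0, -0.04, 0, 0, 0], [0, 0, -0.04, 0, 0, 0], [0, 0, 0, 0, 0, 0]]])

```text
time: 31.35
tool_pos: [0.4734, 0.2483, 0.146]
tool_rot: [0.497, 0.504, 0.496, -0.503]
contact_force: [-3.3, -2.3, 7.5]
gripper_width: 0.234
```

Call:
send_rows(motion=[[[0, 0, 0.05, 0, 0, 0], [0, 0, 0.02, 0, 0, 0], [0, 0, 0, 0, 0, 0]]])

```text
time: 31.6
tool_pos: [0.4734, 0.2483, 0.146]
tool_rot: [0.497, 0.504, 0.496, -0.503]
contact_force: [-2.5, -1.9, 5.3]
gripper_width: 0.234
```

Call:
send_rows(motion=[[[0, 0, 0, 0, 0, 0], [0, 0, 0, 0, 0, 0], [0, 0, 0, 0, 0, 0], [0, 0, 0, 0, 0, 0], [0, 0, 0, 0, 0, 0], [0, 0, 0, 0, 0, 0], [0, 0, 0, 0, 0, 0], [0, 0, 0, 0, 0, 0]]], fingers=0)

```text
time: 32.27
tool_pos: [0.4731, 0.2482, 0.1452]
tool_rot: [0.496, 0.503, 0.497, -0.503]
contact_force: [-0.3, 0.4, 0.0]
gripper_width: 0.998
```

```bash
python3 - <<'E'
from h import *
s=manip.state(); print(s["time"],s["tool_pos"],s["contact_force"],s["gripper_width"]); M=T("wrist",s)
f=manip.grab_frame("wrist"); save("w27",f,(150,80,400,280),3.1)
E
```

```text
32.2667 [0.47310247 0.2482418  0.14515863] [-0.3477869   0.4306622   0.03563632] 0.9976569123550472
```

View pics/w27.png

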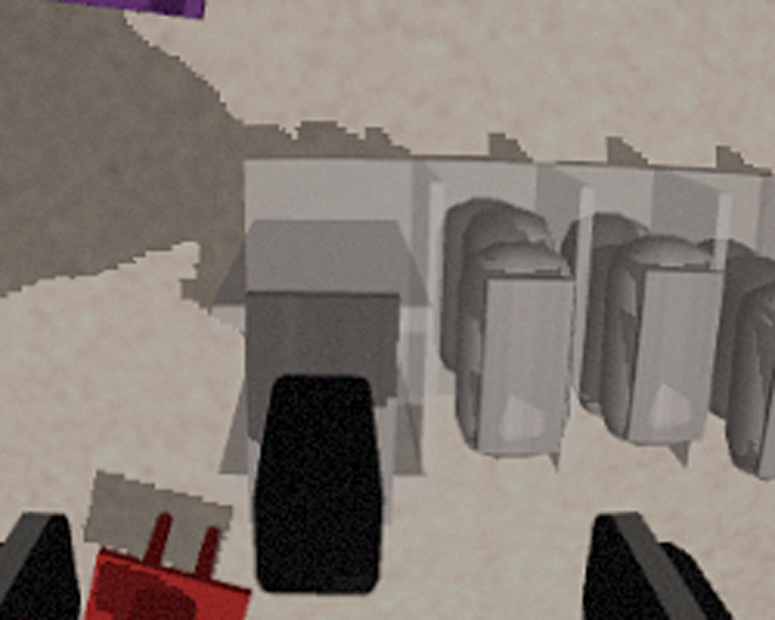

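Released and the lifter stands upright. I'll rise straight up and check everything.

Call:
send_rows(motion=[[[0, 0, 0.5, 0, 0, 0], [0, 0, 1.0, 0, 0, 0], [0, 0, 1.5, 0, 0, 0], [0, 0, 2.0, 0, 0, 0], [0, 0, 2.5, 0, 0, 0], [0, 0, 2.5, 0, 0, 0], [0, 0, 2.5, 0, 0, 0], [-1.0, 0.5, 1.5, 0, 0, 0], [-2.0, 1.0, 0, 0, 0, 0], [-2.0, 1.0, 0, 0, 0, 0], [-2.0, 1.0, 0, 0, 0, 0], [0, 0, 0, 0, 0, 0]]])

```text
time: 33.32
tool_pos: [0.401, 0.2847, 0.2871]
tool_rot: [0.497, 0.504, 0.497, -0.502]
contact_force: [0.9, -0.1, 0.2]
gripper_width: 1.003
```

```bash
python3 - <<'E'
from h import *
s=manip.state(); print(s["time"],s["tool_pos"],s["contact_force"]); M=T("wrist",s)
f=manip.grab_frame("wrist"); save("w28",f,None,1.5)
lm("lifter_grip","wrist",M); lm("rack_seat","wrist",M)
f=manip.grab_frame("scene"); save("s28",f,None,1.5); S=T("scene")
for n in ["lid","mat_top","lifter_grip"]: lm(n,"scene",S)
f=manip.grab_frame("top"); save("t28",f,None,1.5)
E
```

```text
33.3167 [0.40101661 0.28468713 0.28707149] [ 0.93277896 -0.11980965  0.15951725]
wrist lifter_grip lan 0.67 [0.4753 0.2494 0.1595]
wrist lifter_grip lan 0.62 [ 0.5627 -0.0175  0.0024]
wrist lifter_grip lan 0.59 [0.4155 0.1409 0.0817]
wrist rack_seat lan 0.79 [0.4722 0.2472 0.125 ]
wrist rack_seat lan 0.62 [0.2776 0.4196 0.1272]
wrist rack_seat lan 0.51 [0.47   0.2446 0.0884]
scene lid lan 0.91 [ 0.5493 -0.2649  0.0112]
scene lid lan 0.48 [ 0.5533 -0.0182 -0.0006]
scene mat_top lan 0.93 [ 0.5487 -0.263   0.0076]
scene lifter_grip lan 0.78 [0.4748 0.249  0.1583]
scene lifter_grip lan 0.64 [0.4162 0.1424 0.0802]
scene lifter_grip lan 0.56 [ 0.5491 -0.2618  0.0057]
```

View pics/w28.png

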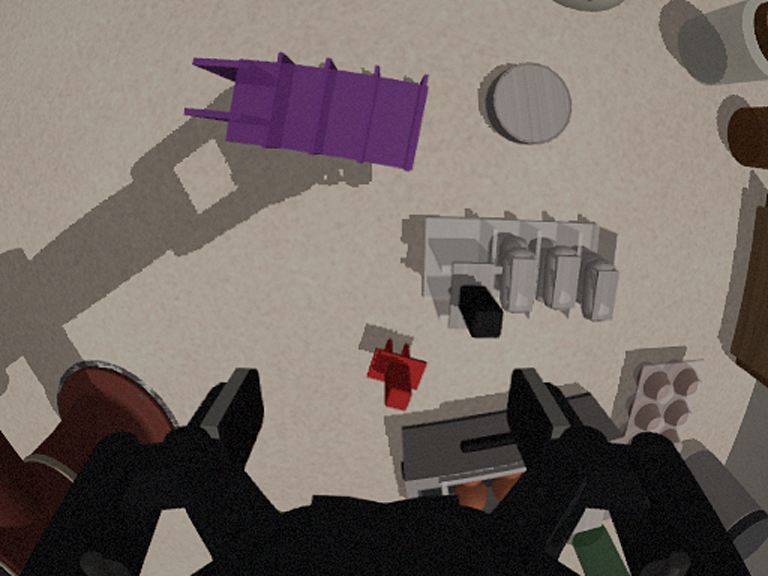

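View pics/s28.png

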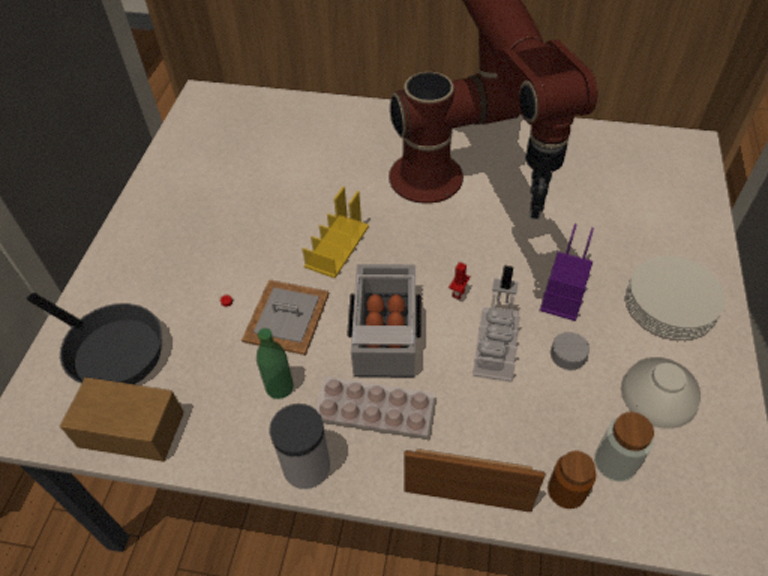

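View pics/t28.png

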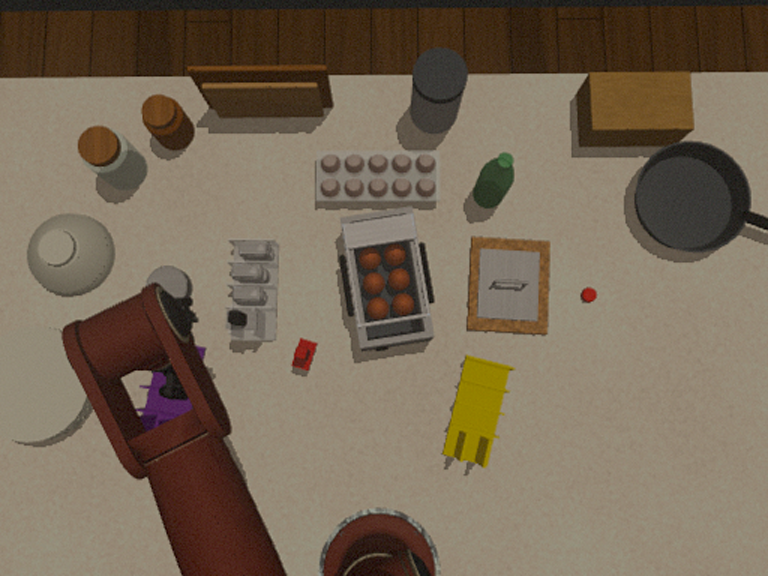

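The lid lies centred on the mat. The lifter hangs upright in the clear rack, nothing else has moved, and the arm is clear. I'll hand the job in.

```bash
python3 -c "
from plant import manip
print(manip.job_done())"
```

```text
the job is handed in; nothing more can be done
None
```

The job is done and was handed in at about 33.5 s of the 72 s allowed. `job_done` gave no verdict.

**What I did**
- I took the black-handled lifter from the clear rack and hooked it under the lid's loop.
- I drew the lid about 11–12 mm towards the robot until it stopped moving, with about 7 N of pull at the end. The highest single reading was about 8 N, under the 12 N limit.
- I eased the pull off, lifted the lid straight up and level, and set it down at the middle of the mat.
- I unhooked the lifter and hung it back in its place in the rack.

**Last checks**
- **Lid:** It lies flat, and its centre and the mat's agree to about 2 mm in the last scene picture.
- **Lifter:** It hangs upright with its collar on both plates, within about 1–3 mm of where I found it.
- **Other things:** By eye, the cans, bottle, carton, cap and tuna can look unmoved in the last pictures, though I did not measure them. The arm is touching nothing.

**Less certain**
- **Stop:** It was not a sharp rise in force. The force reading was noisy by about 1 N, and the lifter tilted slightly in the grip as the pull built up. I took the stop as reached because the gap in the pictures stayed closed while the tool moved another 1.6 mm.
- **Setting the lifter back:** It pressed on the rack with up to about 8 N for a moment before I let go.

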